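# Strip the axle pins from a pump rotor

### The job

Strip the worn axle pins from the pump rotor on its stand: slide the catch tray right in, centred under the rotor, then use the pin punch to drive every pin that is still in the rotor down and out, so that they all drop into the tray. Stand the punch back in its holder, draw the tray out clear of the rotor, and pack the service case: the pins first, each lying in a groove of its own, and the blue cover disc last, flat on the ledges above them with its knob up. Leave the glassware standing where it is.

Things in the scene. Friction and masses are not known exactly. Their poses are not given: they have to be found in the camera images.
- stand: Fixed stand, blue pump rotor on top. Origin on the bench under the rotor's centre, z up. Uprights at x = +-98 mm (50 mm along y; 188 mm clear between) carry a bar along x, 24 mm wide, 60 to 74 mm up. Rotor on the bar: square flanges 72 x 72 mm, white rollers reaching 38 mm from the centre, from 74 up to 104 mm (hub nut 114 mm). The space under the bar is open along y: the tray slides in along y.
- hole0 (a point): Mouth of rotor bore 0, at the rotor's top face, 104 mm above the bench (the 4 bores are at x, y = +-26 mm from the rotor's centre). The bore is 12.5 mm wide, vertical, 30 mm long, right through and open below. Spring clips 15 mm down grip a pin that is in it.
- hole1 (a point): Mouth of rotor bore 1, at the rotor's top face, 104 mm above the bench (the 4 bores are at x, y = +-26 mm from the rotor's centre). The bore is 12.5 mm wide, vertical, 30 mm long, right through and open below. Spring clips 15 mm down grip a pin that is in it.
- hole2 (a point): Mouth of rotor bore 2, at the rotor's top face, 104 mm above the bench (the 4 bores are at x, y = +-26 mm from the rotor's centre). The bore is 12.5 mm wide, vertical, 30 mm long, right through and open below. Spring clips 15 mm down grip a pin that is in it.
- hole3 (a point): Mouth of rotor bore 3, at the rotor's top face, 104 mm above the bench (the 4 bores are at x, y = +-26 mm from the rotor's centre). The bore is 12.5 mm wide, vertical, 30 mm long, right through and open below. Spring clips 15 mm down grip a pin that is in it.
- pin0_center (a point): Steel axle pin 0 (may be absent), starts in bore 0, 25 g. Point: middle of the shank (10 mm dia, 32 mm long); z along it, plain end at +16, domed head (14 mm dia) from -16 to -23 mm. In the rotor the head is below and the plain end 2 mm proud of the top, so it only goes down: some 5 to 8 N moves it against the clips; pushed 16 to 20 mm down it comes free and drops (go to 26 mm to be sure).
- pin1_center (a point): Steel axle pin 1 (may be absent), starts in bore 1, 25 g. Point: middle of the shank (10 mm dia, 32 mm long); z along it, plain end at +16, domed head (14 mm dia) from -16 to -23 mm. In the rotor the head is below and the plain end 2 mm proud of the top, so it only goes down: some 5 to 8 N moves it against the clips; pushed 16 to 20 mm down it comes free and drops (go to 26 mm to be sure).
- pin2_center (a point): Steel axle pin 2 (may be absent), starts in bore 2, 25 g. Point: middle of the shank (10 mm dia, 32 mm long); z along it, plain end at +16, domed head (14 mm dia) from -16 to -23 mm. In the rotor the head is below and the plain end 2 mm proud of the top, so it only goes down: some 5 to 8 N moves it against the clips; pushed 16 to 20 mm down it comes free and drops (go to 26 mm to be sure).
- pin3_center (a point): Steel axle pin 3 (may be absent), starts in bore 3, 25 g. Point: middle of the shank (10 mm dia, 32 mm long); z along it, plain end at +16, domed head (14 mm dia) from -16 to -23 mm. In the rotor the head is below and the plain end 2 mm proud of the top, so it only goes down: some 5 to 8 N moves it against the clips; pushed 16 to 20 mm down it comes free and drops (go to 26 mm to be sure).
- tray_in (a point): Centre of the catch tray's inner floor, 4 mm above its underside. Steel tray with a dark mat, 500 g, loose on the bench: 168 x 168 mm outside, 160 x 160 mm inside, 22 mm high, walls and floor 4 mm. z up; its handle runs out towards the tray's -y.
- tray_handle (a point): Grip point of the tray's black handle: a straight bar 14 mm wide (tray's x), 12 to 30 mm above the bench, reaching from 83 to 157 mm from the tray's centre along the tray's -y. The point is 126 mm from the centre, 21 mm above the bench. Axes as the tray.
- punch_tip (a point): Flat lower end of the pin punch, on its axis; z towards the handle. The punch, 120 g, starts upright in its holder: steel tip 6 mm in diameter, 45 mm long; then a black round collar 30 mm in diameter, 5 mm thick; then a yellow handle 16 x 16 mm square, from 50 to 108 mm from the tip end.
- punch_handle (a point): Middle of the punch's yellow square handle, on the axis, 79 mm from the tip end; x and y normal to the handle's flats, z along the punch away from the tip.
- holder_mouth (a point): Centre of the top face of the punch holder, a fixed red block 50 x 50 mm, 46 mm high, with a 14 mm hole straight down through it. The punch stands with its tip in the hole and its collar on the top face (the punch handle point is then 34 mm above this point).
- cover_knob (a point): Middle of the black thumb knob of the rotor's blue cover disc, 18 mm above the disc's underside; z along the knob, up when the disc lies knob up (as it starts, loose on the bench). Disc 104 mm in diameter, 6 mm thick; knob 26 mm in diameter, 24 mm tall, at its centre. 100 g.
- case: Fixed open service case, 142 (x) x 150 mm (y) outside, walls 5 mm thick, 36 mm high. Origin: centre of its underside, z up. Four grooves along x, 20 mm wide, at y = +-15 and +-45 mm, floor 7 mm up, between ribs 10 mm wide, 60 mm long, tops 15 mm up. Black ledges at |x| = 38 to 66 mm, tops 27 mm up, carry the cover over the pins (knob point then 45 mm up). Inside the walls 132 x 140 mm.
- groove0 (a point): Middle of the floor of groove 0 of the case, 7 mm above the case's underside; the groove runs along x. A pin lying in it has its centre 5 to 7 mm above this point.
- groove1 (a point): Middle of the floor of groove 1 of the case, 7 mm above the case's underside; the groove runs along x. A pin lying in it has its centre 5 to 7 mm above this point.
- groove2 (a point): Middle of the floor of groove 2 of the case, 7 mm above the case's underside; the groove runs along x. A pin lying in it has its centre 5 to 7 mm above this point.
- groove3 (a point): Middle of the floor of groove 3 of the case, 7 mm above the case's underside; the groove runs along x. A pin lying in it has its centre 5 to 7 mm above this point.
- reagent: Bystander: upright glass reagent bottle with a blue cap, 66 mm in diameter, 140 mm high; origin at the centre of its underside.
- amber_jar: Bystander: upright amber jar with a blue cap, 60 mm in diameter, 85 mm high; origin at the centre of its underside.
- beaker: Bystander: upright empty glass beaker, 68 mm in diameter, 85 mm high; origin at the centre of its underside.
Mind the look-alikes: they are no part of the job. Of the things that look like the part that bears punch_tip, take the one that is farthest to the robot's right at the start.

How it is judged (in metres and radians):
On the way, in this order (a step that is already met when the one before it is completed fails the run):
1. the catch tray is centred under the rotor (within 25 mm) with all the pins still in the rotor (horizontal distance between tray_in and stand below 0.025 m and z of each of pin0_center, pin1_center, pin2_center, pin3_center in the frame of stand above 0.085 m), for 0.2 s.
2. every pin has dropped out of the rotor and lies in the catch tray (x of pin0_center in the frame of tray_in between -0.078 and 0.078 m and y of pin0_center in the frame of tray_in between -0.078 and 0.078 m and z of pin0_center in the frame of tray_in between -0.002 and 0.035 m and x of pin1_center in the frame of tray_in between -0.078 and 0.078 m and y of pin1_center in the frame of tray_in between -0.078 and 0.078 m and z of pin1_center in the frame of tray_in between -0.002 and 0.035 m and x of pin2_center in the frame of tray_in between -0.078 and 0.078 m and y of pin2_center in the frame of tray_in between -0.078 and 0.078 m and z of pin2_center in the frame of tray_in between -0.002 and 0.035 m and x of pin3_center in the frame of tray_in between -0.078 and 0.078 m and y of pin3_center in the frame of tray_in between -0.078 and 0.078 m and z of pin3_center in the frame of tray_in between -0.002 and 0.035 m), for 0.2 s.
3. every pin lies in a groove of the service case, with the cover disc not yet over them (x of pin0_center in the frame of case between -0.022 and 0.022 m and y of pin0_center in the frame of case between -0.056 and 0.056 m and z of each of pin0_center, pin1_center, pin2_center, pin3_center in the frame of case below 0.0165 m and angle between the z axis of each of pin0_center, pin1_center, pin2_center, pin3_center and the x axis of case, either way round below 0.4 rad and x of pin1_center in the frame of case between -0.022 and 0.022 m and y of pin1_center in the frame of case between -0.056 and 0.056 m and x of pin2_center in the frame of case between -0.022 and 0.022 m and y of pin2_center in the frame of case between -0.056 and 0.056 m and x of pin3_center in the frame of case between -0.022 and 0.022 m and y of pin3_center in the frame of case between -0.056 and 0.056 m and horizontal distance between cover_knob and case above 0.1 m), for 0.2 s.
At the end, for the whole second after the job is handed in: Each pin in a groove (within 22 mm of its middle, centre at most 9.5 mm over its floor); cover flat on the ledges, knob up, within 22 mm of the case's centre; punch in its holder, collar down (4 mm); tray on the bench, over 125 mm from the rotor's centre (x of pin0_center in the frame of case between -0.022 and 0.022 m and y of pin0_center in the frame of case between -0.056 and 0.056 m and z of each of pin0_center, pin1_center, pin2_center, pin3_center in the frame of case below 0.0165 m and angle between the z axis of each of pin0_center, pin1_center, pin2_center, pin3_center and the x axis of case, either way round below 0.4 rad and x of pin1_center in the frame of case between -0.022 and 0.022 m and y of pin1_center in the frame of case between -0.056 and 0.056 m and x of pin2_center in the frame of case between -0.022 and 0.022 m and y of pin2_center in the frame of case between -0.056 and 0.056 m and x of pin3_center in the frame of case between -0.022 and 0.022 m and y of pin3_center in the frame of case between -0.056 and 0.056 m and horizontal distance between cover_knob and case below 0.022 m and z of cover_knob in the frame of case between 0.042 and 0.049 m and angle between cover_knob's own z axis and vertical below 0.06 rad and horizontal distance between punch_tip and holder_mouth below 0.008 m and angle between punch_handle's own z axis and vertical below 0.1 rad and z of punch_handle in the frame of holder_mouth below 0.038 m and horizontal distance between tray_in and stand above 0.125 m and height (world z) of tray_in below 0.012 m); the robot touches nothing.
It fails at once if the reagent is knocked over or pushed more than 30 mm (distance of reagent from where it was at the start of the episode above 0.03 m or angle between reagent's own z axis and vertical above 0.3 rad).
It fails at once if the amber jar is knocked over or pushed more than 30 mm (distance of amber_jar from where it was at the start of the episode above 0.03 m or angle between amber_jar's own z axis and vertical above 0.3 rad).
It fails at once if the beaker is knocked over or pushed more than 30 mm (distance of beaker from where it was at the start of the episode above 0.03 m or angle between beaker's own z axis and vertical above 0.3 rad).
It fails at once if the gripper itself touches a pin that is still in the rotor ((contact force between the fingers and pin0 above 1 N and z of pin0_center in the frame of stand between 0.085 and 0.1 m and horizontal distance between pin0_center and hole0 below 0.008 m) or (contact force between the fingers and pin1 above 1 N and z of pin1_center in the frame of stand between 0.085 and 0.1 m and horizontal distance between pin1_center and hole1 below 0.008 m) or (contact force between the fingers and pin2 above 1 N and z of pin2_center in the frame of stand between 0.085 and 0.1 m and horizontal distance between pin2_center and hole2 below 0.008 m) or (contact force between the fingers and pin3 above 1 N and z of pin3_center in the frame of stand between 0.085 and 0.1 m and horizontal distance between pin3_center and hole3 below 0.008 m)).
Of pin0, pin1, pin2, pin3 only 2 to 4 are there at a start; the rules pass over those that are not, and their reading is None.
At some moment in a run one of tray, cover may be knocked a few centimetres aside while the robot is not near it.
It also fails if it takes over 210 s, if anything falls off the work surface, if the arm or the gripper's body presses on something with over 40 N, if the wrist force passes 120 N, or if a joint passes its speed limit or range.

### The arm

A 6-joint arm with a two-finger parallel gripper is mounted at the origin on the work surface. World frame = base frame: x ahead of the robot, y to its left, z up, the work surface at z = 0. Lengths are in mm, angles in rad, forces in N, time in s.
With the tool pointing down it reaches from about 250 to 775 mm from the base axis. Payload 8.9 kg.
Tool frame: the origin (TCP) lies at the very end of the fingers, on their centre line; the grasp point (between the pads) lies grip_point_offset behind it (grip_point_offset is the distance from the TCP to the grasp point, in mm); z points along the fingers, y is the line along which they close (so a half turn about z gives the same grasp; the last joint's range is limited). The gripper opens to 85 mm and grips with 20 to 120 N. Pads are 22 mm wide; open, the fingers measure 114 mm over their backs; the gripper's body (76 mm by 85 mm) begins 54 mm behind the grasp point. The pads swing forward as they close: fully open they stand 13 mm farther back than shut.
Start: joints at [1.106, 0.291, -0.153, 1.127, 0, 1.431], TCP at [168.029, 497.383, 231.305] pointing down, gripper open.
Joint ranges: [-2.52, 2.52], [-0.91, 1.74], [-1.3, 1.37], [-1.96, 2.02], [-1.52, 1.47], [-3.14, 3.14]. Speed limits (rad/s): [2.22, 2.22, 2.79, 3.14, 3.14, 3.14].

### API

Orientations are given as a rotation vector (axis times angle).
In Python, from station import * gives the robot as it stands.
- The arm moves only by the tool servo_tool, never from a script. Its argument "moves" is a list that holds one entry, the list of rows, each a list of 7 numbers: the shift along the tool's x, y, z in m, then the turn, a rotation vector about the tool's x, y, z in rad, then the closure, from -1 (fully open) to 1 (shut), so that 0 is half open. In form: [[[x, y, z, rx, ry, rz, fingers], ...]]. A call has 1 to 12 rows; each row shifts and turns the commanded pose from where the row before left it, along the tool's axes as they then stand; what a row does not reach is not made up. A row lasts 1/12 s, in which the tool goes at most 41.7 mm and 7.16 degrees, less where a joint would pass 70% of its speed; a pose out of reach is approached as far as the arm can. A call is refused whole if a number of a shift passes 0.0417 or a number of a turn 0.125, either way. A call with a gripper value outside its range is refused whole. The fingers move at their own pace and stop on an object; "squeeze" is the grip in N (left out, the last holds). Time passes only in rows, so rows that do not move let the fingers close. It gives the time, the measured TCP pose, the force, the opening and the grip force at its end, in the units of the state.
- get_obs(): the state, without advancing time (a new reading comes with each control period).
- camera(name): name is "scene" or "side" or "wrist"; returns a dict with "img" (480x640x3 uint8, red, green, blue), "K" (3x3 intrinsics, pixels), "R" (3x3) and "t" (3): a world point X has camera coordinates R X + t; the wrist camera has in their place "mount" (4x4, takes a point from camera to tool coordinates, whose origin is the TCP and whose axes are the flange's). Camera axes: x right, y down, z forward; pixel columns grow to the right and rows downward; lengths in mm; the calibration is good to about 2 mm. A picture is of the moment at which its call begins: read the wrist's pose just before it. There is no depth.
- finish_job(): hands the job in; it is judged then, once.
Trained networks look in the newest picture that a camera, given by its name, has taken for a name from the list of things; names that differ only in an ending like _2 or _b are one class to them, and where a whole thing is asked for, a point or a joint stands for the part that bears it (a point fixed in the world has none). Each returns a list of dicts, best first, with "p" (0 to 1); they miss things now and then, are a little off and sometimes report something else, mostly with a low value. They report only what shows in the picture. A call takes as long as a camera call. They do not tell look-alikes from the thing itself.
- boxes_of(target, camera): "position" ([x, y, z] in mm, in world coordinates, good to about 4 mm: the middle of the surface that is visible of it).
- masks_of(target, camera): "mask" (480x640 bool, what is visible of it).
- mark_of(target, camera): "position" ([x, y, z] in mm, in world coordinates, good to about 4 mm: a listed point, or the origin of a listed thing).
The state is a dict: "t": time; "q": joint angles; "qd": joint speeds; "joint_torque": joint torques, N m; "tcp_pos": TCP position; "ee_rot": TCP orientation; "wrist_force": force on the tool from outside, world axes, zero at the start; "moment": the same for the moment, N m; "width": opening from 0.0 (shut) to 1.0 (fully open); "grip_force": force on a finger pad.
Only numpy, scipy, OpenCV 4.12 (cv2) and the standard library are available. Lean on these libraries where they do the work, as an engineer would, in place of code of your own. Each camera call takes 0.05 s, during which the arm holds its last target. There are 200 camera calls.

## Working session

There is one attempt and no reset: what is moved stays moved. The work goes in short steps, Python scripts to look and compute and a tool call to move; the robot and the scene stay as the last step left them, time stands still between calls to the robot, and variables do not carry over. Pictures are saved under pics/ and viewed, at most 14 in all, crops included, and the job is handed in when it is done.

Besides the shell and the picture viewer there is one more tool, called after "Call:" in YAML: its name, and indented under it one key for each argument. servo_tool: Moves the arm, as the interface text tells. Its arguments: {"type":"object","properties":{"moves":{"type":"array"},"squeeze":{"type":"number"}},"required":["moves"]}

```bash
ls; mkdir -p pics
python3 - <<'E'
from station import *
import cv2,numpy as np
o=get_obs();print({k:np.round(v,3).tolist() for k,v in o.items()})
T=['stand','tray_in','tray_handle','punch_tip','punch_handle','holder_mouth','cover_knob','case','groove0','groove3','pin0_center','pin1_center','pin2_center','pin3_center','hole0','hole1','hole2','hole3','reagent','amber_jar','beaker']
for c in ['scene','side']:
    r=camera(c); cv2.imwrite(f'pics/{c}0.png',r['img'][:,:,::-1])
    print(c)
    for t in T:
        print(t,[(round(d['p'],2),np.round(d['position']).astype(int).tolist()) for d in mark_of(t,c)[:5]])
E
```

```text
pics
{'t': 0.0, 'q': [1.106, 0.291, -0.154, 1.127, -0.0, 1.432], 'qd': [0.003, 0.001, -0.001, -0.001, -0.001, 0.0], 'joint_torque': [0.001, -53.714, 33.138, 0.016, -0.0, 0.0], 'tcp_pos': [167.817, 497.01, 230.737], 'ee_rot': [-0.509, -3.1, 0.002], 'wrist_force': [0.28, 0.726, -0.137], 'moment': [0.008, -0.025, -0.052], 'grip_force': 0.0, 'width': 1.004}
scene
stand [(0.57, [607, 64, 0])]
tray_in [(0.57, [634, -193, 1])]
tray_handle [(0.64, [637, -324, 21])]
punch_tip [(0.75, [458, -45, -1])]
punch_handle [(0.75, [362, -48, 79]), (0.55, [446, -137, 80]), (0.54, [460, -44, 78])]
holder_mouth [(0.93, [444, -138, 46]), (0.32, [582, 303, 7])]
cover_knob [(0.87, [441, 143, 20]), (0.64, [626, 85, 108])]
case [(0.81, [580, 319, 2])]
groove0 [(0.88, [592, 361, 8]), (0.82, [571, 281, 9]), (0.66, [583, 334, 9]), (0.61, [581, 304, 8])]
groove3 [(0.88, [592, 361, 8]), (0.82, [571, 281, 9]), (0.66, [583, 334, 9]), (0.61, [581, 304, 8])]
pin0_center [(0.16, [746, 232, 1])]
pin1_center [(0.55, [790, 15, 4])]
pin2_center []
pin3_center [(0.43, [504, -454, 3])]
hole0 [(0.88, [577, 36, 103]), (0.77, [6
[... 1055 characters left out ...]
0.67, [584, 329, 10]), (0.56, [578, 308, 4])]
pin0_center []
pin1_center []
pin2_center [(0.21, [581, 320, 2]), (0.17, [506, -458, -3])]
pin3_center [(0.45, [786, 11, 1])]
hole0 [(0.9, [635, 89, 107]), (0.83, [632, 34, 105]), (0.67, [583, 40, 103]), (0.56, [584, 94, 107])]
hole1 [(0.9, [635, 89, 107]), (0.83, [632, 34, 105]), (0.67, [583, 40, 103]), (0.56, [584, 94, 107])]
hole2 [(0.9, [635, 89, 107]), (0.83, [632, 34, 105]), (0.67, [583, 40, 103]), (0.56, [584, 94, 107])]
hole3 [(0.9, [635, 89, 107]), (0.83, [632, 34, 105]), (0.67, [583, 40, 103]), (0.56, [584, 94, 107])]
reagent [(0.63, [504, -456, 0])]
amber_jar [(0.93, [787, 11, 0])]
beaker [(0.68, [746, 230, -5]), (0.54, [575, 305, 4])]
```

View pics/scene0.png

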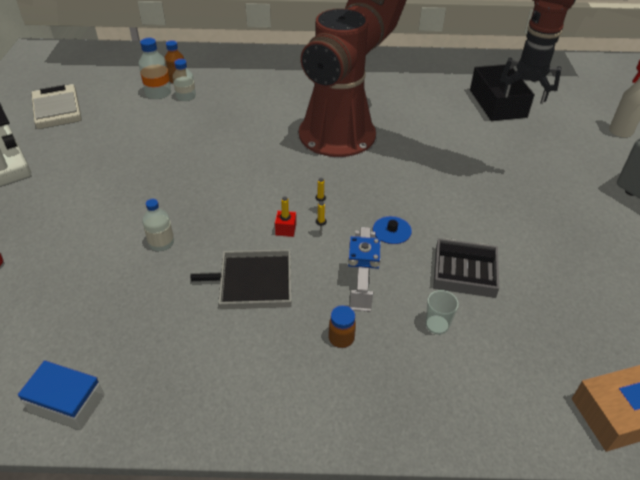

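View pics/side0.png

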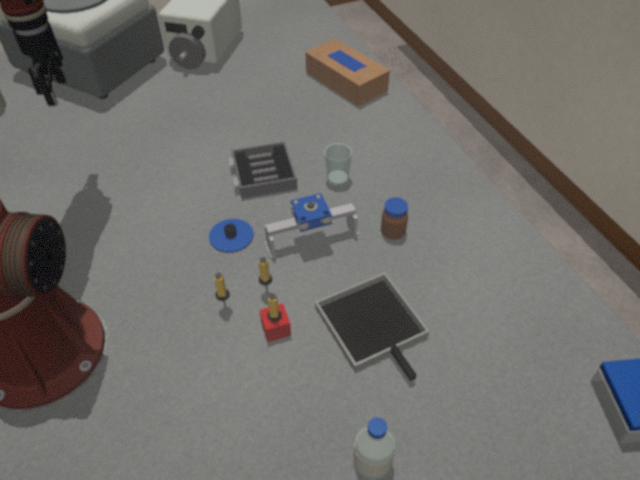

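The scene picture shows three punches: A in the red holder at scene (285,208), B at (321,190), and C at (321,213). The robot's right is −y. A lies at y≈−137, while B and C lie at y≈−45, so A (in the holder) is the one meant. I'll confirm that in an enlarged crop.

```bash
cat > lib.py <<'E'
from station import *
import cv2,numpy as np
from scipy.spatial.transform import Rotation as Ro
def pose():
    o=get_obs();return np.array(o['tcp_pos']),Ro.from_rotvec(o['ee_rot']).as_matrix(),o
def yaw():
    p,R,o=pose();return np.degrees(np.arctan2(R[1,0],R[0,0]))
def wrist(name=None):
    p,R,o=pose();c=camera('wrist');M=np.array(c['mount'])
    Rw=R@M[:3,:3];tw=R@M[:3,3]+p
    if name: cv2.imwrite(f'pics/{name}.png',c['img'][:,:,::-1])
    return c['img'],np.array(c['K']),Rw,tw
def fixed(n):
    c=camera(n);R=np.array(c['R']);return c['img'],np.array(c['K']),R.T,-R.T@np.array(c['t'])
def ray(cam,uv,z):
    _,K,Rw,tw=cam;d=(Rw@np.linalg.inv(K)@np.c_[np.atleast_2d(uv),np.ones(len(np.atleast_2d(uv)))].T).T
    return tw+d*((z-tw[2])/d[:,2])[:,None]
def proj(cam,X):
    _,K,Rw,tw=cam;c=(np.atleast_2d(X)-tw)@Rw;u=c@K.T;return u[:,:2]/u[:,2:]
def marks(t,c,n=4):
    print(t,[(round(d['p'],2),np.round(d['position'],1).tolist()) for d in mark_of(t,c)[:n]])
E
python3 - <<'E'
from lib import *
i=cv2.imread('pics/scene0.png')[170:250,250:350];j=cv2.imread('pics/side0.png')[245:345,200:300]
cv2.imwrite('pics/crop.png',np.hstack([cv2.resize(i,(400,320),interpolation=2),cv2.resize(j,(400,320),interpolation=2)]))
c=camera('wrist');print(np.round(c['mount'],3),c['K'])
E
```

```text
[[   0.      -0.956   -0.292   73.145]
 [   1.       0.      -0.       1.266]
 [   0.      -0.292    0.956 -143.15 ]
 [   0.       0.       0.       1.   ]] [[410.12620901   0.         313.11117437]
 [  0.         410.12620901 236.86852529]
 [  0.           0.           1.        ]]
```

View pics/crop.png

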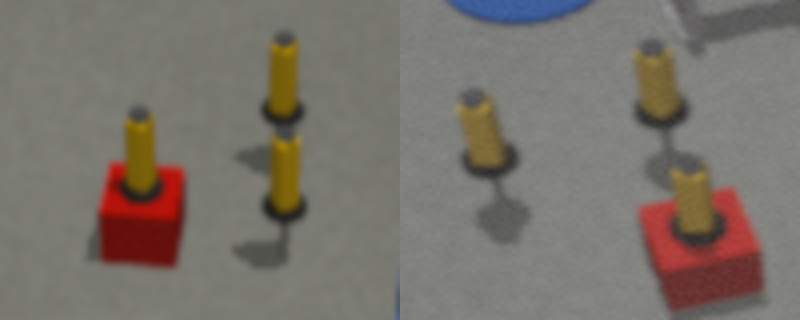

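Call:
servo_tool:
  moves:
    - [[0,0,-0.02,0,0,-0.11,-1],[0,0,-0.02,0,0,-0.11,-1],[0,0,-0.02,0,0,-0.107,-1],[-0.04,-0.04,-0.01,0,0,0,-1],[-0.04,-0.04,-0.01,0,0,0,-1],[-0.04,-0.04,-0.01,0,0,0,-1],[-0.04,-0.04,-0.01,0,0,0,-1],[-0.04,-0.04,-0.01,0,0,0,-1],[-0.04,-0.04,-0.01,0,0,0,-1],[-0.04,-0.04,-0.01,0,0,0,-1],[-0.04,-0.04,0,0,0,0,-1],[-0.04,-0.04,0,0,0,0,-1]]

```text
t: 3.25
tcp_pos: [431.7, 234.0, 342.8]
ee_rot: [-0.002, 3.14, 0.001]
wrist_force: [1.4, 1.1, 0.2]
width: 1.004
grip_force: 0.0
```

The crop shows the holder punch (A) at left (140,150) standing in the red block. B and C at (285,80) and (285,170) stand free on the bench. A is the one I want.

Call:
servo_tool:
  moves:
    - [[-0.015,-0.02,0,0,0,0,-1],[-0.015,-0.02,0,0,0,0,-1],[-0.015,-0.02,0,0,0,0,-1],[-0.015,-0.02,0,0,0,0,-1],[-0.015,-0.02,0,0,0,0,-1],[-0.015,-0.02,0,0,0,0,-1],[-0.015,-0.02,0,0,0,0,-1],[-0.015,-0.02,0,0,0,0,-1],[0,-0.01,0,0,0,0,-1],[0,0,0,0,0,0,-1],[0,0,0,0,0,0,-1]]

```text
t: 4.17
tcp_pos: [550.1, 65.9, 342.0]
ee_rot: [0.0, -3.141, -0.001]
wrist_force: [0.1, -0.3, -0.0]
width: 1.001
grip_force: 0.0
```

Run:
```python
from lib import *
w=wrist('w1');print(pose()[0])
for t in ['stand','hole0','pin0_center','cover_knob']: marks(t,'wrist',5)
i=w[0];cv2.imwrite('pics/w1.png',i[:,:,::-1])
```

```text
[550.00682831  66.42066135 342.18498595]
stand [(0.78, [606.8, 64.0, -1.8])]
hole0 [(0.84, [634.3, 86.5, 100.0]), (0.77, [583.4, 39.0, 103.5]), (0.71, [581.7, 91.7, 105.3]), (0.67, [577.9, 299.6, 8.8]), (0.63, [630.6, 34.3, 103.0])]
pin0_center [(0.44, [631.1, 86.4, 93.2])]
cover_knob [(0.78, [435.5, 146.8, 15.2]), (0.63, [632.5, 88.4, 100.1])]
```

View pics/w1.png

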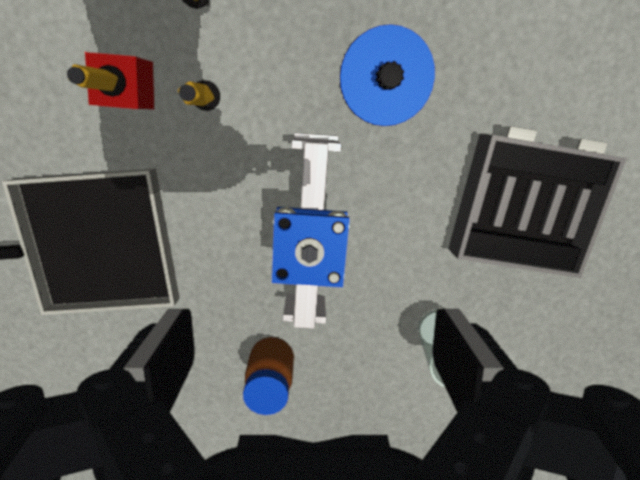

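The wrist view shows the rotor centre at (311,252). Grey pins sit in the two +y bores at (338,228) and (334,278). The two −y bores at (284,223) and (282,274) are dark and empty, so there are two pins. The tray is at left, the holder punch at (100,78), the cover at (388,75), and the case at right.

```bash
cat >> lib.py <<'E'
def stand_fit(w):
    "refine bores"
E
python3 - <<'E'
from lib import *
w=wrist('w2');g=cv2.cvtColor(w[0],cv2.COLOR_RGB2GRAY)
def yw(a,b): return np.degrees(np.arctan2(b[1]-a[1],b[0]-a[0]))
h=ray(w,[(284,223),(282,274)],104);p=ray(w,[(338,228),(334,278)],106)
print('empty',h.round(1).tolist(),'pins',p.round(1).tolist(),'nut',ray(w,(310,252),114).round(1))
# blobs local refinement: bright in blue
hsv=cv2.cvtColor(w[0],cv2.COLOR_RGB2HSV)
for (u,v) in [(338,228),(334,278)]:
    s=hsv[v-12:v+13,u-12:u+13,1]; m=(s<90).astype(np.uint8); n,l,st,ce=cv2.connectedComponentsWithStats(m)
    print('pin',[(ce[k]+[u-12,v-12],st[k,4]) for k in range(1,n)], [ray(w,ce[k]+[u-12,v-12],106).round(1) for k in range(1,n)])
for (u,v) in [(284,223),(282,274)]:
    s=hsv[v-12:v+13,u-12:u+13,2]; m=(s<70).astype(np.uint8); n,l,st,ce=cv2.connectedComponentsWithStats(m)
    print('hole',[(ce[k]+[u-12,v-12],st[k,4]) for k in range(1,n)], [ray(w,ce[k]+[u-12,v-12],104).round(1) for k in range(1,n)])
t=ray(w,[(6,183),(148,171),(177,302),(42,312)],22);print('tray',t.round(1).tolist(),t.mean(0),yw(t[0],t[1]),yw(t[3],t[2]))
c=ray(w,[(491,134),(622,158),(581,275),(460,256)],36);print('case',c.round(1).tolist(),c.mean(0),yw(c[0],c[1]),yw(c[3],c[2]))
b=((hsv[...,0]>100)&(hsv[...,0]<125)&(hsv[...,1]>130)).astype(np.uint8)
n,l,st,ce=cv2.connectedComponentsWithStats(b)
for k in range(1,n):
    if st[k,4]>1500: print('blue',st[k],ce[k],cv2.minAreaRect(np.argwhere(l==k)[:,::-1].astype(np.float32)))
for k in range(1,n):
    if st[k,4]>5000: print('disc',ray(w,ce[k],6))
r=((hsv[...,0]<8)|(hsv[...,0]>172))&(hsv[...,1]>180)&(hsv[...,2]>60)
cn,_=cv2.findContours(r.astype(np.uint8),0,2)
for q in cn:
    if cv2.contourArea(q)>500: print('red',cv2.approxPolyDP(q,4,True)[:,0].tolist())
for t in ['punch_handle','holder_mouth','tray_in','tray_handle','case']: marks(t,'wrist',4)
E
```

```text
empty [[580.1, 39.6, 104.0], [632.9, 36.6, 104.0]] pins [[584.3, 91.6, 106.0], [636.2, 88.6, 106.0]] nut [[606.   64.7 114. ]]
pin [(array([339.5, 216. ]), np.int32(8)), (array([348.73809524, 228.83333333]), np.int32(84)), (array([336.88235294, 226.88235294]), np.int32(102))] [array([[572.5,  92.7, 106. ]]), array([[585.1, 101.9, 106. ]]), array([[583.2,  90.5, 106. ]])]
pin [(array([338.14285714, 283.47619048]), np.int32(189)), (array([332.29347826, 276.80434783]), np.int32(92))] [array([[642.1,  92.9, 106. ]]), array([[634.9,  86.9, 106. ]])]
hole [(array([283.18604651, 222.86046512]), np.int32(86))] [array([[579.9,  38.8, 104. ]])]
hole [(array([280.60810811, 272.93243243]), np.int32(74))] [array([[631.7,  35.3, 104. ]])]
tray [[556.0, -281.4, 22.0], [542.0, -118.5, 22.0], [704.1, -101.1, 22.0], [718.3, -271.4, 22.0]] [ 630.09835576 -193.07687856   22.        ] 94.93452843346817 94.78358377165888
case [[499.7, 256.7, 36.0], [524.5, 401.8, 36.0], [660.8, 383.9, 36.0], [637.5, 238.6, 36.0]] [580.61928437 320.25830378  36.        ] 80.29619040044341 80.86846000740333
blue [ 340   25   94  101 6929] [386.12873431  74.65507288] ((386.5, 75.0), (100.0, 93.0), 90.0)
blue [ 271  208   77   79 4226] [307.46781827 246.71793658] ((308.3844299316406, 246.50294494628906), (74.39552307128906, 75.68183135986328), 3.301866054534912)
blue [ 242  369   45   45 1603] [264.50218341 391.4834685 ] ((264.0, 391.0), (44.0, 44.0), 90.0)
disc [[438.65036155 146.85019273   6.        ]]
red [[85, 53], [86, 64], [114, 65], [125, 78], [116, 95], [88, 88], [89, 102], [152, 107], [150, 62]]
punch_handle [(0.75, [449.5, -137.8, 76.0]), (0.72, [455.4, -41.6, 83.5]), (0.17, [583.9, 91.6, 91.4])]
holder_mouth [(0.63, [446.9, -130.6, 45.4])]
tray_in [(0.75, [632.6, -191.3, 0.7])]
tray_handle []
case [(0.85, [583.9, 317.0, 4.4]), (0.62, [631.2, -194.2, 1.6])]
```

Call:
servo_tool:
  moves:
    - [[-0.007,-0.033,0.01,0,0,0,-1],[-0.007,-0.033,0.01,0,0,0,-1],[-0.007,-0.033,0.01,0,0,0,-1],[-0.007,-0.033,0.01,0,0,0,-1],[-0.007,-0.033,0.01,0,0,0,-1],[-0.007,-0.033,0.01,0,0,0,-1],[-0.007,-0.033,0.01,0,0,0,-1],[-0.007,-0.033,0.01,0,0,0,-1],[-0.007,-0.033,0.01,0,0,0,-1],[-0.007,-0.033,0.01,0,0,0,-1],[-0.007,-0.033,0.01,0,0,0,-1],[-0.007,-0.033,0.01,0,0,0,-1]]

```text
t: 5.72
tcp_pos: [635.1, -331.8, 221.5]
ee_rot: [-0.002, 3.142, 0.0]
wrist_force: [1.2, 0.2, -0.1]
width: 1.002
grip_force: 0.0
```

Call:
servo_tool:
  moves:
    - [[0,0,0,0,0,-0.12,-1],[0,0,0,0,0,-0.12,-1],[0,0,0,0,0,-0.12,-1],[0,0,0,0,0,-0.12,-1],[0,0,0,0,0,-0.12,-1],[0,0,0,0,0,-0.12,-1],[0,0,0,0,0,-0.12,-1],[0,0,0,0,0,-0.12,-1],[0,0,0,0,0,-0.12,-1],[0,0,0,0,0,-0.12,-1],[0,0,0,0,0,-0.12,-1],[0,0,0,0,0,-0.12,-1]]

```text
t: 6.72
tcp_pos: [635.0, -330.0, 221.9]
ee_rot: [2.08, -2.354, -0.0]
wrist_force: [-1.3, -0.6, 0.3]
width: 1.003
grip_force: 0.0
```

Call:
servo_tool:
  moves:
    - [[0,0,0,0,0,-0.12,-1],[0,0,0,0,0,-0.08,-1],[0,0,0,0,0,0,-1],[0,0,0,0,0,0,-1]]

```text
t: 7.05
tcp_pos: [635.0, -330.0, 221.9]
ee_rot: [2.295, -2.145, -0.0]
wrist_force: [0.0, 0.4, 0.4]
width: 1.0
grip_force: 0.0
```

Run:
```python
from lib import *
import station
print(getattr(station,'grip_point_offset',None),[n for n in dir(station) if n[0]!='_'])
p,R,o=pose();print(p,yaw(),o['q'])
w=wrist('w3')
for t in ['tray_handle','tray_in']: marks(t,'wrist',3)
m=masks_of('tray_handle','wrist')
hsv=cv2.cvtColor(w[0],cv2.COLOR_RGB2HSV)
```

```text
18.700000000000003 ['PlanningError', 'boxes_of', 'camera', 'finish_job', 'get_obs', 'grip_point_offset', 'mark_of', 'masks_of']
[ 635.03390863 -330.04728753  221.94574519] -86.12432512874355 [-5.81348321e-01  6.85987271e-01  4.62691418e-01  1.34769509e+00
  4.84043564e-06 -2.21978794e+00]
tray_handle [(0.83, [633.8, -320.0, 19.9]), (0.56, [633.4, -193.2, 4.6])]
tray_in [(0.68, [627.8, -191.2, 5.7])]
```

View pics/w3.png

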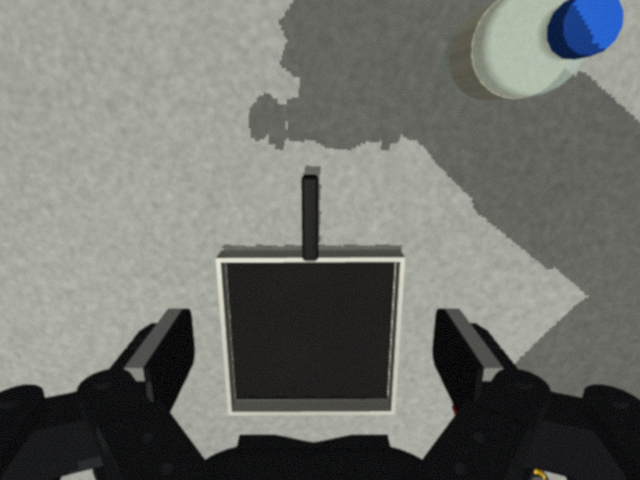

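The handle runs straight from (311,178) to (311,258) in the wrist image. The tray is square to the view, so its yaw is about 3.9°.

Run:
```python
from lib import *
p,R,o=pose()
w=wrist()
t=ray(w,[(217,257),(405,257),(396,413),(229,413)],22);print(t.round(1).tolist(),t.mean(0).round(1))
h=ray(w,[(311,180),(310.5,258)],30);print(h.round(1).tolist(),h.mean(0))
print('tool', (R.T@(t.mean(0)-p)).round(1),(R.T@(h-p).T).T.round(1).tolist())
```

```text
[[718.4, -274.5, 22.0], [551.7, -286.0, 22.0], [538.4, -119.7, 22.0], [706.2, -108.1, 22.0]] [ 628.7 -197.1   22. ]
[[639.8, -350.0, 30.0], [635.6, -282.2, 30.0]] [ 637.68423654 -316.11370475   30.        ]
tool [-133.1   -2.8  200.1] [[20.2, -3.3, 192.1], [-47.7, -3.8, 192.1]]
```

Call:
servo_tool:
  moves:
    - [[-0.004,-0.002,0.03,0,0,0,-1],[-0.003,-0.0015,0.03,0,0,0,-1],[0,0,0.03,0,0,0,-1],[0,0,0.03,0,0,0,-1],[0,0,0.03,0,0,0,-1],[0,0,0.025,0,0,0,-1],[0,0,0.02,0,0,0,-0.3],[0,0,0.02,0,0,0,0.2],[0,0,0,0,0,0,0.6],[0,0,0,0,0,0,1],[0,0,0,0,0,0,1],[0,0,0,0,0,0,1]]
  squeeze: 60

```text
t: 8.3
tcp_pos: [639.1, -323.6, 9.0]
ee_rot: [-2.298, 2.142, -0.004]
wrist_force: [-1.6, -2.7, 3.3]
width: 0.153
grip_force: 55.9
```

Call:
servo_tool:
  moves:
    - [[0,0,0,0,0,0,1],[0,0,0,0,0,0,1],[0,0,0,0,0,0,1]]

```text
t: 8.55
tcp_pos: [639.1, -323.6, 9.1]
ee_rot: [-2.298, 2.141, -0.005]
wrist_force: [-1.6, -0.3, 7.3]
width: 0.148
grip_force: 61.4
```

Call:
servo_tool:
  moves:
    - [[-0.001,0.008,0,0,0,0,1],[-0.001,0.008,0,0,0,0,1],[-0.001,0.008,0,0,0,0,1],[-0.001,0.008,0,0,0,0,1],[0,0.008,0,0,0,0,1],[0,0.008,0,0,0,0,1],[0,0.008,0,0,0,0,1],[0,0,0,0,0,0.034,1],[0,0,0,0,0,0.034,1],[0,0,0,0,0,0.034,1],[0,0,0,0,0,0.033,1],[0,0,0,0,0,0,1]]

```text
t: 9.55
tcp_pos: [581.7, -323.3, 8.8]
ee_rot: [2.146, -2.294, 0.002]
wrist_force: [-4.8, 1.0, 11.9]
width: 0.148
grip_force: 62.0
```

Run:
```python
from lib import *
p,R,o=pose();print(p,yaw(),o['wrist_force'])
w=wrist('w4')
hsv=cv2.cvtColor(w[0],cv2.COLOR_RGB2HSV)
f=fixed('scene');cv2.imwrite('pics/s4.png',f[0][:,:,::-1])
marks('tray_in','scene',2);f=fixed('side');marks('tray_in','side',2);cv2.imwrite('pics/s4b.png',f[0][:,:,::-1])
```

```text
[ 581.70996488 -323.34463724    8.84769577] -93.80955223447995 [-4.82030007  0.9670529  11.88566822]
tray_in [(0.94, [590.6, -194.4, 4.8]), (0.75, [789.6, 14.2, 1.3])]
tray_in [(0.67, [589.5, -194.5, 8.4])]
```

View pics/s4b.png

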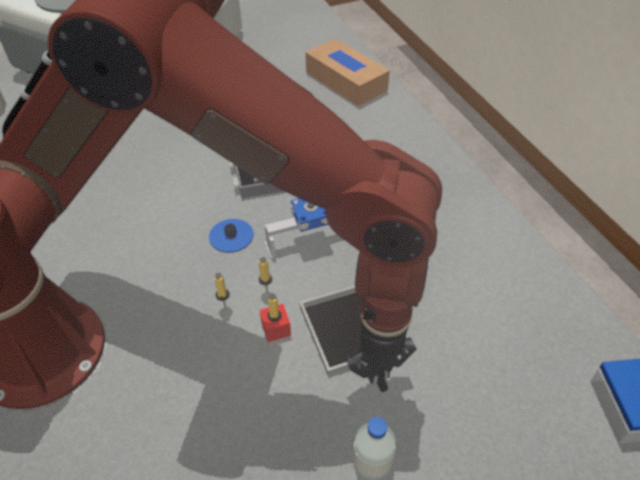

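The side view shows the tray gripped at its handle by the gripper at (385,350), lined up with the rotor at (310,210). The way in is free, so I slide it in.

Call:
servo_tool:
  moves:
    - [[-0.01,0,0,0,0,0,1],[-0.015,0,0,0,0,0,1],[-0.015,0,0,0,0,0,1],[-0.015,0,0,0,0,0,1],[-0.015,0,0,0,0,0,1],[-0.015,0,0,0,0,0,1],[-0.015,0,0,0,0,0,1],[-0.015,0,0,0,0,0,1],[-0.015,0,0,0,0,0,1],[-0.015,0,0,0,0,0,1],[-0.015,0,0,0,0,0,1],[-0.01,0,0,0,0,0,1]]

```text
t: 10.8
tcp_pos: [594.4, -154.3, 9.1]
ee_rot: [2.148, -2.292, 0.008]
wrist_force: [-0.6, -8.2, 6.4]
width: 0.142
grip_force: 61.4
```

Call:
servo_tool:
  moves:
    - [[-0.015,0,0,0,0,0,1],[-0.015,0,0,0,0,0,1],[-0.015,0,0,0,0,0,1],[-0.015,0,0,0,0,0,1],[-0.015,0,0,0,0,0,1],[-0.012,0,0,0,0,0,1],[-0.002,0,0,0,0,0,1],[0,0,0,0,0,0,1],[0,0,0,0,0,0,0.4],[0,0,0,0,0,0,0],[0,0,0,0,0,0,-0.3],[0,0,0,0,0,0,-0.3]]

```text
t: 11.8
tcp_pos: [598.5, -64.4, 7.1]
ee_rot: [2.148, -2.292, -0.0]
wrist_force: [-0.2, 0.2, -0.2]
width: 0.649
grip_force: 0.0
```

Run:
```python
from lib import *
p,R,o=pose();print(p,yaw(),o['wrist_force'],o['width'])
for c in ['scene','side']:
    fixed(c); marks('tray_in',c,2);marks('tray_handle',c,1);marks('stand',c,1);marks('punch_handle',c,3)
```

```text
[598.45799525 -64.39050025   7.08294697] -93.70914861746905 [-0.22120695  0.22585947 -0.15184296] 0.6488963088162996
tray_in [(0.88, [609.3, 63.9, 3.5]), (0.31, [579.2, 300.2, 8.1])]
tray_handle [(0.96, [603.2, -66.3, 21.8])]
stand [(0.73, [606.4, 62.2, -2.8])]
punch_handle [(0.71, [446.1, -134.3, 80.5])]
tray_in [(0.86, [610.0, 60.0, 6.1]), (0.15, [443.7, -137.6, 45.7])]
tray_handle [(0.85, [595.6, -66.3, 25.2])]
stand [(0.76, [606.6, 61.7, 1.9])]
punch_handle [(0.77, [365.1, -43.2, 81.4]), (0.76, [456.9, -41.2, 76.0]), (0.54, [444.6, -132.4, 76.3])]
```

Call:
servo_tool:
  moves:
    - [[0,0,-0.02,0,0,0,-1],[0,0,-0.035,0,0,0,-1],[0,0,-0.035,0,0,0,-1],[0,0,-0.035,0,0,0,-1],[0,0,-0.035,0,0,0,-1],[0.02,0.03,-0.02,0,0,0,-1],[0.02,0.03,-0.02,0,0,0,-1],[0.02,0.03,-0.02,0,0,0,-1],[0.02,0.03,0,0,0,0,-1],[0.016,0.028,0,0,0,0,-1],[0,0,0,0,0,0,-1],[0,0,0,0,0,0,-1]]

```text
t: 13.3
tcp_pos: [443.8, -151.2, 227.6]
ee_rot: [-2.146, 2.294, -0.001]
wrist_force: [1.1, -0.3, -0.7]
width: 0.998
grip_force: 0.0
```

Run:
```python
from lib import *
p,R,o=pose();print(p,yaw(),o['wrist_force'],o['width'])
w=wrist('w5');marks('holder_mouth','wrist',2);marks('punch_handle','wrist',3)
```

```text
[ 443.79359232 -151.20153404  227.59322218] -93.83273038396183 [ 1.06936002 -0.34036576 -0.68621234] 0.9979419663731618
holder_mouth [(0.63, [447.7, -133.1, 44.3])]
punch_handle [(0.72, [448.8, -137.9, 77.2]), (0.72, [367.4, -47.8, 78.6]), (0.57, [459.6, -38.7, 79.9])]
```

View pics/w5.png

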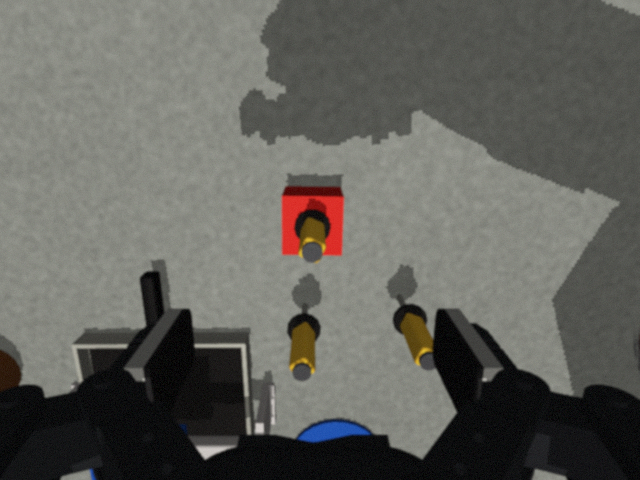

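The punch in the holder has its top at (312,251). The holder's top face spans (283–343, 194–254), square to the tool. The two decoys are at (302,370) and (427,360).

Run:
```python
from lib import *
p,R,o=pose();w=wrist()
hsv=cv2.cvtColor(w[0],cv2.COLOR_RGB2HSV)
r=(((hsv[...,0]<8)|(hsv[...,0]>172))&(hsv[...,1]>180)&(hsv[...,2]>150)).astype(np.uint8)
k=r[150:300,250:370];pts=np.argwhere(k)[:,::-1].astype(np.float32)+[250,150];print(cv2.minAreaRect(pts.astype(np.float32)))
h=ray(w,[(283,194),(343,194),(343,255),(283,255)],46).mean(0);t=ray(w,(312,251),109)[0];c=ray(w,(312.5,223),51)[0]
for n,x in [('holder',h),('top',t),('collar',c)]: print(n,x.round(1),'tool',(R.T@(x-p)).round(1))
y=((hsv[...,0]>18)&(hsv[...,0]<34)&(hsv[...,1]>150)).astype(np.uint8)
cv2.imwrite('pics/punch.png',cv2.resize(w[0][180:270,270:360,::-1],(540,540),interpolation=cv2.INTER_CUBIC))
```

```text
((314.4999694824219, 224.0), (58.99999237060547, 57.99999237060547), 0.0)
holder [ 448.1 -135.2   46. ] tool [-15.4  -1.6 181.1]
top [ 448.8 -134.5  109. ] tool [-16.1  -2.3 118.1]
collar [ 448.3 -138.4   51. ] tool [-12.2  -2.  176.1]
```

View pics/punch.png

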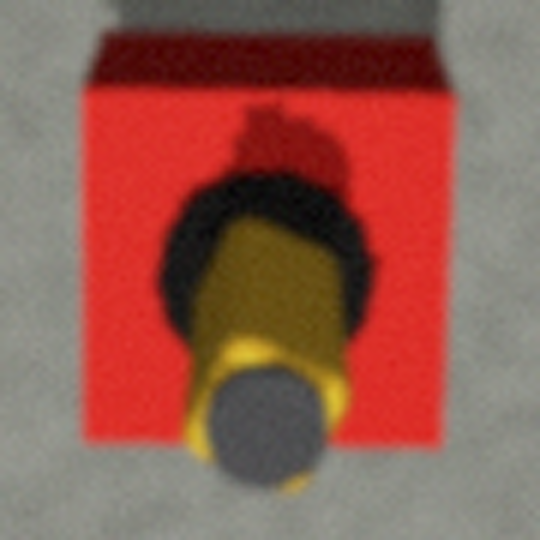

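The handle is turned about 20° clockwise in the image, which is +0.36 rad about tool z, so I turn before gripping.

Call:
servo_tool:
  moves:
    - [[-0.0145,-0.002,0.02,0,0,0,-1],[0,0,0.02,0,0,0.09,-1],[0,0,0.02,0,0,0.09,-1],[0,0,0.02,0,0,0.09,-1],[0,0,0.02,0,0,0.09,-1],[0,0,0.02,0,0,0,-1],[0,0,0.02,0,0,0,-0.8],[0,0,0.017,0,0,0,-0.4],[0,0,0.01,0,0,0,0],[0,0,0,0,0,0,0.3],[0,0,0,0,0,0,1],[0,0,0,0,0,0,1]]
  squeeze: 60

```text
t: 14.5
tcp_pos: [448.3, -136.2, 60.5]
ee_rot: [-1.704, 2.639, -0.001]
wrist_force: [0.0, -0.7, -0.0]
width: 0.186
grip_force: 1.6
```

Call:
servo_tool:
  moves:
    - [[0,0,0,0,0,0,1],[0,0,0,0,0,0,1],[0,0,0,0,0,0,1],[0,0,0,0,0,0,1]]

```text
t: 14.83
tcp_pos: [448.0, -136.3, 60.5]
ee_rot: [-1.703, 2.639, -0.001]
wrist_force: [-0.2, 0.3, 1.9]
width: 0.181
grip_force: 58.5
```

Call:
servo_tool:
  moves:
    - [[0,0,-0.015,0,0,0,1],[0,0,-0.025,0,0,0,1],[0,0,-0.025,0,0,0,1],[0,0,-0.025,0,0,0,1],[0,0,-0.025,0,0,0,1],[0,0,-0.02,0,0,0,1],[0,0,0,0,0,-0.1065,1],[0,0,0,0,0,-0.1065,1],[0,0,0,0,0,-0.1065,1],[0,0,0,0,0,-0.1065,1],[-0.022,-0.013,0,0,0,0,1],[-0.022,-0.013,0,0,0,0,1]]

```text
t: 15.83
tcp_pos: [473.6, -92.4, 195.3]
ee_rot: [2.221, -2.222, 0.001]
wrist_force: [1.0, -0.8, -1.4]
width: 0.174
grip_force: 58.7
```

Call:
servo_tool:
  moves:
    - [[-0.025,-0.015,0,0,0,0,1],[-0.025,-0.015,0,0,0,0,1],[-0.025,-0.015,0,0,0,0,1],[-0.025,-0.015,0,0,0,0,1],[-0.025,-0.015,0,0,0,0,1],[-0.025,-0.015,0,0,0,0,1],[-0.022,-0.013,0,0,0,0,1],[-0.011,-0.006,0,0,0,0,1],[0,0,0,0,0,0,1],[0,0,0,0,0,0,1]]

```text
t: 16.67
tcp_pos: [581.9, 90.9, 194.8]
ee_rot: [2.223, -2.218, -0.0]
wrist_force: [0.2, -0.4, -1.7]
width: 0.179
grip_force: 58.8
```

Run:
```python
from lib import *
p,R,o=pose();print(p,yaw(),o['wrist_force'],o['width'])
w=wrist('w6');print(proj(w,p+R@np.array([0,0,60.])),proj(w,[[582.7,90.5,106],[634.6,87,106]]))
f=fixed('scene');marks('punch_tip','scene',3);marks('tray_in','scene',1);a=f[0][180:320,290:430]
f=fixed('side');marks('punch_tip','side',3);b=f[0][140:280,240:380]
im=np.hstack([cv2.resize(x,(400,400),interpolation=2) for x in (a,b)])
cv2.imwrite('pics/s6.png',im[:,:,::-1])
```

```text
[581.92322263  90.90590943 194.76804553] -89.86524639793093 [ 0.20308939 -0.37270138 -1.67716569] 0.17890934352831261
[[316.21618027 258.21936208]] [[314.39270894 241.03935586]
 [226.50955714 235.19735597]]
punch_tip [(0.59, [584.5, 92.5, 136.9]), (0.54, [457.3, -41.8, -0.9])]
tray_in [(0.87, [611.2, 63.0, 3.5])]
punch_tip [(0.69, [361.9, -49.7, -3.1]), (0.67, [462.3, -46.2, 3.0]), (0.55, [577.9, 91.3, 137.4])]
```

View pics/w6.png

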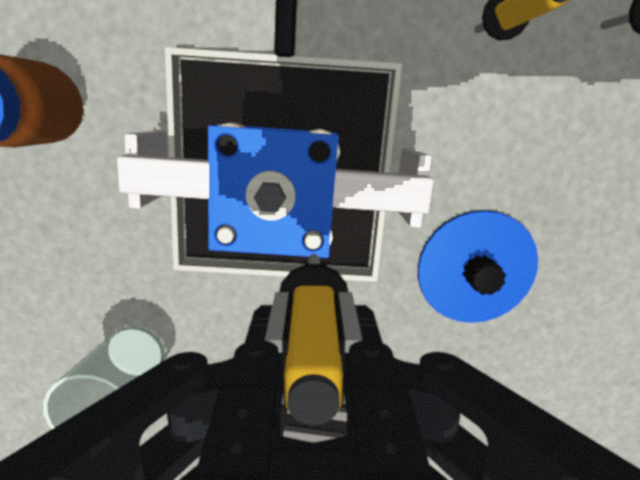

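The pins are at (225,236) and (313,241), matching my prediction to about 1 px. The punch tip shows near (314,258); I'll zoom in on it.

Run:
```python
import cv2
i=cv2.imread('pics/w6.png')[215:295,275:355]
s=cv2.imread('pics/s6.png')
import numpy as np
cv2.imwrite('pics/c6.png',np.hstack([cv2.resize(i,(400,400),interpolation=cv2.INTER_CUBIC),s[:,:400]]))
```

```text
(no output)
```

View pics/c6.png

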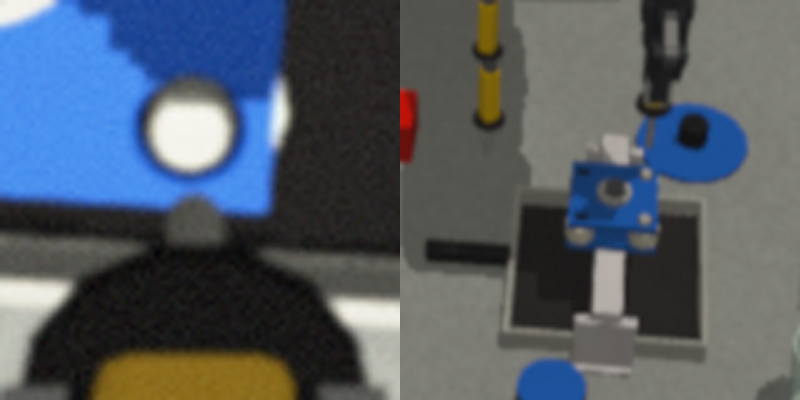

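Call:
servo_tool:
  moves:
    - [[0.001,-0.0005,0.012,0,0,0,1],[0,0,0.01,0,0,0,1],[0,0,0.004,0,0,0,1],[0,0,0.003,0,0,0,1],[0,0,0.003,0,0,0,1],[0,0,0.003,0,0,0,1],[0,0,0.003,0,0,0,1]]
  squeeze: 90

```text
t: 17.55
tcp_pos: [583.4, 89.8, 157.9]
ee_rot: [-2.222, 2.219, -0.002]
wrist_force: [-0.5, -0.2, 4.8]
width: 0.172
grip_force: 88.6
```

Call:
servo_tool:
  moves:
    - [[0,0,0.003,0,0,0,1],[0,0,0.003,0,0,0,1],[0,0,0.003,0,0,0,1],[0,0,0.003,0,0,0,1],[0,0,0.003,0,0,0,1],[0,0,0.002,0,0,0,1],[0,0,0,0,0,0,1],[0,0,0,0,0,0,1]]

```text
t: 18.22
tcp_pos: [582.4, 90.1, 139.6]
ee_rot: [2.223, -2.219, -0.001]
wrist_force: [-0.3, 0.4, -0.5]
width: 0.176
grip_force: 87.9
```

Call:
servo_tool:
  moves:
    - [[0,0,-0.012,0,0,0,1],[0,0,-0.014,0,0,0,1],[0,0,-0.014,0,0,0,1],[0,0,0,0,0,0,1],[0.0015,-0.018,0,0,0,0,1],[0.001,-0.018,0,0,0,0,1],[0.001,-0.016,0,0,0,0,1],[0,0,0,0,0,0,1],[0,0,0,0,0,0,1]]

```text
t: 18.97
tcp_pos: [634.8, 86.3, 178.9]
ee_rot: [2.222, -2.219, -0.001]
wrist_force: [-1.2, 0.6, -1.4]
width: 0.174
grip_force: 88.3
```

Run:
```python
from lib import *
p,R,o=pose();print(p,yaw(),o['wrist_force'],o['width'])
w=wrist('w7');print(proj(w,p+R@np.array([0,0,59.5])),proj(w,[[583.3,90.5,106],[635.3,87,106]]))
cv2.imwrite('pics/c7.png',np.hstack([cv2.resize(w[0][190:310,260:380,::-1],(400,400),interpolation=2),cv2.resize(w[0][40:340,150:450,::-1],(400,400),interpolation=2)]))
```

```text
[634.78488585  86.34224522 178.90097176] -89.9322806008732 [-1.16535582  0.56059324 -1.36003068] 0.1742293531180698
[[316.22161083 258.54102553]] [[407.82921577 257.41639348]
 [314.94207141 251.41828163]]
```

View pics/c7.png

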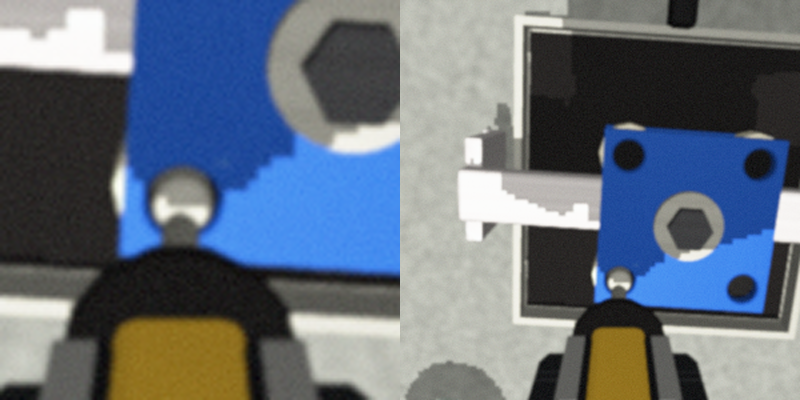

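Bore A is now dark, so that pin is out. The tip at (315,~258) is lined up with pin B at (315,250), so I drive it.

Call:
servo_tool:
  moves:
    - [[0,0,0.008,0,0,0,1],[0,0,0.003,0,0,0,1],[0,0,0.003,0,0,0,1],[0,0,0.003,0,0,0,1],[0,0,0.003,0,0,0,1],[0,0,0.003,0,0,0,1],[0,0,0.003,0,0,0,1],[0,0,0.003,0,0,0,1],[0,0,0.003,0,0,0,1],[0,0,0.003,0,0,0,1],[0,0,0.003,0,0,0,1],[0,0,0.003,0,0,0,1]]

```text
t: 20.02
tcp_pos: [634.4, 86.6, 138.2]
ee_rot: [2.223, -2.219, -0.001]
wrist_force: [-0.4, 0.3, -1.6]
width: 0.173
grip_force: 88.3
```

Call:
servo_tool:
  moves:
    - [[0,0,0,0,0,0,1],[0,0,0,0,0,0,1],[0,0,-0.012,0,0,0,1],[0,0,-0.014,0,0,0,1],[0,0,-0.014,0,0,0,1],[0,0,-0.016,0,0,0,1],[0,0,0,0,0,0,1]]

```text
t: 20.6
tcp_pos: [636.5, 86.5, 198.3]
ee_rot: [-2.221, 2.218, -0.005]
wrist_force: [0.5, 0.5, 0.6]
width: 0.174
grip_force: 88.1
```

Run:
```python
from lib import *
p,R,o=pose();print(p,yaw(),o['wrist_force'],o['width'])
w=wrist('w8')
for t in ['pin0_center','tray_in']: marks(t,'wrist',3)
a=fixed('side')
marks('pin0_center','side',3)
cv2.imwrite('pics/c8.png',np.hstack([cv2.resize(a[0][140:290,240:390,::-1],(400,400),interpolation=2),cv2.resize(w[0][40:340,150:450,::-1],(400,400),interpolation=2)]))
```

```text
[636.49317265  86.4661973  198.2884187 ] -89.92081900902545 [0.53562046 0.51837538 0.62455007] 0.17408665174122379
pin0_center []
tray_in [(0.2, [635.0, 88.9, 102.7]), (0.19, [437.8, 147.3, 14.1])]
pin0_center [(0.58, [645.3, 60.7, 9.6]), (0.33, [599.4, -65.3, 23.4]), (0.3, [574.6, 306.8, 4.8])]
```

View pics/c8.png

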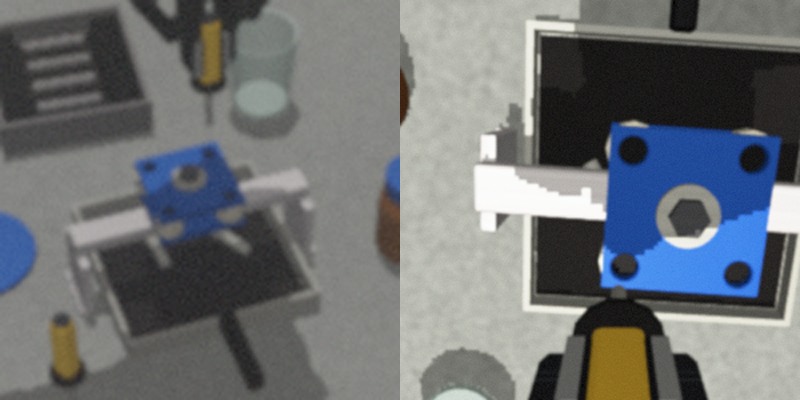

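Both pins lie in the tray at crop (160,250) and (232,243), and all four bores are dark. Next I return the punch to its holder.

Call:
servo_tool:
  moves:
    - [[0.02,0.017,0,0,0,0,1],[0.022,0.0185,0,0,0,0,1],[0.022,0.0185,0,0,0,0,1],[0.022,0.0185,0,0,0,0,1],[0.022,0.0185,0,0,0,0,1],[0.022,0.0185,0,0,0,0,1],[0.022,0.0185,0,0,0,0,1],[0.022,0.0185,0,0,0,0,1],[0.022,0.0185,0,0,0,0,1],[0.022,0.0185,0,0,0,0,1],[0.005,0.005,0,0,0,0,1],[0,0,0,0,0,0.1,1]]

```text
t: 21.85
tcp_pos: [445.0, -137.9, 194.5]
ee_rot: [2.107, -2.329, -0.002]
wrist_force: [0.6, -0.7, -1.3]
width: 0.173
grip_force: 88.4
```

Call:
servo_tool:
  moves:
    - [[0,0,0,0,0,0.11,1],[0,0,0,0,0,0.11,1],[0,0,0,0,0,0.107,1],[0,0,0,0,0,0,1],[0,0,0,0,0,0,1],[0,0,0,0,0,0,1]]

```text
t: 22.35
tcp_pos: [446.6, -136.5, 194.7]
ee_rot: [1.707, -2.637, -0.001]
wrist_force: [-0.4, 0.7, -0.2]
width: 0.175
grip_force: 88.3
```

Run:
```python
from lib import *
p,R,o=pose();print(p,yaw())
print('tool delta',R.T@(np.array([448.1,-136.3,60.5])-p))
```

```text
[ 446.56102074 -136.52069761  194.74983942] -114.17711270122399
tool delta [ -0.82083347  -1.38758149 134.24916163]
```

Call:
servo_tool:
  moves:
    - [[-0.001,-0.0015,0.02,0,0,0,1],[0,0,0.025,0,0,0,1],[0,0,0.025,0,0,0,1],[0,0,0.02,0,0,0,1],[0,0,0.015,0,0,0,1],[0,0,0.015,0,0,0,1],[0,0,0.01,0,0,0,1],[0,0,0.003,0,0,0,1],[0,0,0,0,0,0,1],[0,0,0,0,0,0,1]]

```text
t: 23.18
tcp_pos: [448.6, -136.5, 62.3]
ee_rot: [-1.704, 2.639, -0.0]
wrist_force: [-0.8, -0.7, -1.6]
width: 0.176
grip_force: 88.6
```

Call:
servo_tool:
  moves:
    - [[0,0,0,0,0,0,0.5],[0,0,0,0,0,0,0],[0,0,0,0,0,0,-0.5],[0,0,0,0,0,0,-1],[0,0,-0.02,0,0,0,-1],[0,0,-0.035,0,0,0,-1],[0,0,-0.035,0,0,0,-1],[0,0,-0.035,0,0,0,-1],[0,0,-0.035,0,0,0,-1],[0,0,0,0,0,0,-1]]

```text
t: 24.02
tcp_pos: [451.4, -137.8, 228.5]
ee_rot: [-1.7, 2.636, -0.013]
wrist_force: [1.3, -1.3, 0.5]
width: 1.003
grip_force: 0.0
```

Run:
```python
from lib import *
p,R,o=pose();print(p,yaw(),o['width'])
w=wrist('w9');marks('punch_handle','wrist',3)
fixed('scene')
for t in ['tray_handle','tray_in','cover_knob','pin0_center','punch_handle']:marks(t,'scene',2)
fixed('side')
for t in ['tray_handle','tray_in','cover_knob','pin0_center','punch_handle']:marks(t,'side',3)
```

```text
[ 451.3697191  -137.82425202  228.48633488] -114.3706611908873 1.0029647288626147
punch_handle [(0.92, [459.5, -42.5, 82.3]), (0.64, [451.6, -136.0, 73.9]), (0.55, [368.4, -46.0, 78.9])]
tray_handle [(0.87, [599.7, -65.6, 22.2]), (0.19, [582.2, 334.4, 9.0])]
tray_in [(0.76, [607.9, 62.4, 2.1])]
cover_knob [(0.91, [442.8, 148.5, 20.1])]
pin0_center []
punch_handle [(0.78, [456.0, -43.8, 78.2]), (0.64, [448.3, -138.3, 79.7])]
tray_handle [(0.62, [598.8, -65.3, 24.4])]
tray_in [(0.71, [608.0, 63.8, 8.2]), (0.69, [445.3, -135.9, 78.1])]
cover_knob [(0.82, [443.5, 151.3, 14.9])]
pin0_center [(0.63, [646.2, 62.0, 9.8])]
punch_handle [(0.82, [457.5, -38.9, 74.6]), (0.79, [450.7, -136.3, 77.6]), (0.62, [364.9, -45.6, 78.4])]
```

View pics/w9.png

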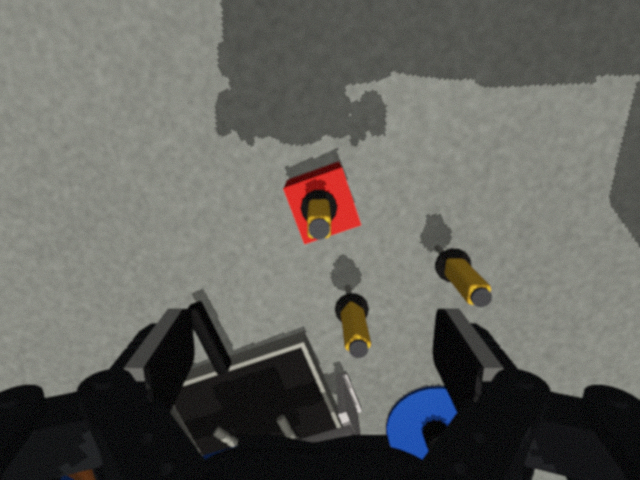

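The wrist picture shows the punch back in the red holder at (318,215), collar on the face. Next I grip the tray handle again.

Call:
servo_tool:
  moves:
    - [[0,0,0,0,0,-0.12,-1],[0,0,0,0,0,-0.12,-1],[0,0,0,0,0,-0.119,-1],[-0.014,-0.024,0,0,0,0,-1],[-0.014,-0.024,0,0,0,0,-1],[-0.014,-0.024,0,0,0,0,-1],[-0.014,-0.024,0,0,0,0,-1],[-0.014,-0.024,0,0,0,0,-1],[-0.013,-0.022,0,0,0,0,-1],[0,0,0,0,0,0,-1],[0,0,0,0,0,0,-1]]

```text
t: 25.63
tcp_pos: [596.2, -62.4, 221.4]
ee_rot: [2.148, -2.292, -0.001]
wrist_force: [-0.1, -0.2, 0.7]
width: 1.0
grip_force: 0.0
```

Run:
```python
from lib import *
p,R,o=pose();print(p,yaw(),(R.T@(np.array([598.5,-64.4,8])-p)).round(1))
w=wrist('w10');marks('tray_handle','wrist',2);marks('tray_in','wrist',2)
m=masks_of('tray_handle','wrist')
# handle: dark thin blob near expected projection
q=proj(w,[[603.2-7.9,-27.5-5+0,30],[599,-65,30],[597,-92,30]]);print(q.round(0).tolist())
g=cv2.cvtColor(w[0],cv2.COLOR_RGB2GRAY)
for z,x in []: pass
for v in np.linspace(q[-1][1],q[0][1],5).astype(int):
    row=g[v,int(q[1][0])-50:int(q[1][0])+50];d=np.where(row<60)[0];print(v,(d+int(q[1][0])-50).tolist())
```

```text
[596.18590279 -62.41202838 221.3615121 ] -93.73176494836949 [  1.9  -2.6 213.4]
tray_handle [(0.71, [594.1, -60.3, 17.7])]
tray_in [(0.7, [611.3, 66.3, 2.8])]
[[318.0, 238.0], [311.0, 201.0], [311.0, 169.0]]
168 [301, 302, 303, 304, 305, 306, 307, 308, 309, 310, 311, 312, 313, 314, 315]
185 [301, 302, 303, 304, 305, 306, 307, 308, 309, 310, 311, 312, 313, 314, 315, 316]
203 [301, 302, 303, 304, 305, 306, 307, 308, 309, 310, 311, 312, 313, 314, 315]
220 [301, 302, 303, 304, 305, 306, 307, 308, 309, 310, 311, 312, 313, 314, 315, 316]
238 [301, 302, 303, 304, 305, 306, 307, 308, 309, 310, 311, 312, 313, 314, 315, 316]
```

Call:
servo_tool:
  moves:
    - [[0.002,-0.0026,0.03,0,0,0,-1],[0,0,0.03,0,0,0,-1],[0,0,0.03,0,0,0,-1],[0,0,0.03,0,0,0,-1],[0,0,0.03,0,0,0,-1],[0,0,0.025,0,0,0,-1],[0,0,0.02,0,0,0,-0.3],[0,0,0.018,0,0,0,0.2],[0,0,0,0,0,0,0.6],[0,0,0,0,0,0,1],[0,0,0,0,0,0,1],[0,0,0,0,0,0,1]]
  squeeze: 60

```text
t: 26.83
tcp_pos: [599.2, -65.7, 10.8]
ee_rot: [-2.145, 2.293, -0.004]
wrist_force: [-3.0, -3.9, 5.0]
width: 0.147
grip_force: 54.4
```

Call:
servo_tool:
  moves:
    - [[0,0,0,0,0,0,1],[0,0,0,0,0,0,1],[0.003,0,0,0,0,0,1],[0.007,0,0,0,0,0,1],[0.01,0,0,0,0,0,1],[0.013,0,0,0,0,0,1],[0.015,0,0,0,0,0,1],[0.015,0,0,0,0,0,1],[0.015,0,0,0,0,0,1],[0.015,0,0,0,0,0,1],[0.015,0,0,0,0,0,1],[0.015,0,0,0,0,0,1]]

```text
t: 27.83
tcp_pos: [590.9, -187.5, 10.7]
ee_rot: [-2.145, 2.291, -0.0]
wrist_force: [1.4, 6.5, 5.8]
width: 0.15
grip_force: 60.1
```

Call:
servo_tool:
  moves:
    - [[0.015,0,0,0,0,0,1],[0.015,0,0,0,0,0,1],[0.015,0,0,0,0,0,1],[0.015,0,0,0,0,0,1],[0.015,0,0,0,0,0,1],[0.015,0,0,0,0,0,1],[0.012,0,0,0,0,0,1],[0.009,0,0,0,0,0,1],[0.006,0,0,0,0,0,1],[0.003,0,0,0,0,0,1],[0,0,0,0,0,0,1],[0,0,0,0,0,0,1]]

```text
t: 28.83
tcp_pos: [582.7, -307.7, 10.8]
ee_rot: [-2.145, 2.293, -0.002]
wrist_force: [-0.4, 3.7, 7.2]
width: 0.145
grip_force: 60.2
```

Call:
servo_tool:
  moves:
    - [[0,0,0,0,0,0,0.4],[0,0,0,0,0,0,-0.1],[0,0,0,0,0,0,-0.3],[0,0,-0.03,0,0,0,-0.3],[0,0,-0.035,0,0,0,-1],[0,0,-0.035,0,0,0,-1],[0,0,-0.035,0,0,0,-1],[0,0,-0.035,0,0,0,-1],[-0.02,0,-0.03,0,0,0,-1],[-0.02,0,0,0,0,0,-1],[0,0,0,0,0,0,-1]]

```text
t: 29.75
tcp_pos: [585.8, -265.7, 211.8]
ee_rot: [-2.147, 2.291, -0.005]
wrist_force: [-0.3, -0.5, -0.4]
width: 1.002
grip_force: 0.0
```

Run:
```python
from lib import *
p,R,o=pose();print(p,yaw())
w=wrist('w11');marks('tray_in','wrist',2);marks('pin0_center','wrist',3)
for m in masks_of('pin0_center','wrist')[:4]:
    M=m['mask'].astype(np.uint8);print(m['p'],cv2.minAreaRect(np.argwhere(M)[:,::-1].astype(np.float32)))
g=cv2.cvtColor(w[0],cv2.COLOR_RGB2GRAY)
```

```text
[ 585.83471588 -265.68322325  211.7813955 ] -93.70843358488062
tray_in [(0.67, [592.4, -175.5, 6.4])]
pin0_center [(0.93, [629.8, -174.0, 12.8])]
0.94 ((273.172607421875, 301.1046142578125), (41.239051818847656, 13.011418342590332), 53.8418083190918)
```

Call:
servo_tool:
  moves:
    - [[-0.025,0,-0.01,0,0,0,-1],[-0.025,0,-0.01,0,0,0,-1],[-0.025,0,-0.01,0,0,0,-1],[0,0,0,0,0,0,-1],[0,0,0,0,0,0,-1]]

```text
t: 30.37
tcp_pos: [589.8, -192.8, 238.9]
ee_rot: [2.147, -2.293, 0.0]
wrist_force: [0.6, -0.9, -1.6]
width: 1.0
grip_force: 0.0
```

```bash
cat >> lib.py <<'E'
def blobs(w,x0=515,x1=665,y0=-265,y1=-110,z=10,thr=75):
    "bright blobs on tray floor"
    V,U=np.mgrid[0:480:1,0:640:1];P=ray(w,np.c_[U.ravel(),V.ravel()],z).reshape(480,640,3)
    g=cv2.cvtColor(w[0],cv2.COLOR_RGB2GRAY)
    m=((g>thr)&(P[...,0]>x0)&(P[...,0]<x1)&(P[...,1]>y0)&(P[...,1]<y1)).astype(np.uint8)
    n,l,st,ce=cv2.connectedComponentsWithStats(m)
    for k in range(1,n):
        if st[k,4]>60:
            ij=np.argwhere(l==k);Q=P[ij[:,0],ij[:,1],:2].astype(np.float32);r=cv2.minAreaRect(Q)
            b=cv2.boxPoints(r);e=(b[1]-b[0],b[2]-b[1]);a=max(e,key=np.linalg.norm);c0=Q.mean(0)
            print('blob',st[k].tolist(),np.round(r[0],1).tolist(),np.round(c0,1).tolist(),np.round(r[1],1).tolist(),'axis deg',round(float(np.degrees(np.arctan2(a[1],a[0]))),1))
E
python3 - <<'E'
from lib import *
p,R,o=pose();print(p,yaw())
w=wrist('w12');marks('tray_in','wrist',2);marks('pin0_center','wrist',4)
for m in masks_of('pin0_center','wrist')[:4]:
    M=m['mask'].astype(np.uint8);print(m['p'],cv2.minAreaRect(np.argwhere(M)[:,::-1].astype(np.float32)))
blobs(w)
fixed('scene');marks('pin0_center','scene',4);marks('tray_in','scene',1)
E
```

```text
[ 589.76317396 -192.76046275  238.94905098] -93.74885900541459
tray_in [(0.76, [595.3, -176.7, 5.4])]
pin0_center [(0.9, [630.3, -174.9, 11.8])]
0.61 ((272.7005310058594, 216.5419921875), (42.68545150756836, 13.584661483764648), 56.82148742675781)
blob [224, 108, 172, 17, 1444] [589.9, -263.0] [573.0, -260.70001220703125] [11.7, 149.6] axis deg -3.1
blob [392, 196, 5, 79, 212] [517.2, -148.7] [516.5999755859375, -140.39999389648438] [77.3, 3.9] axis deg 89.5
blob [257, 198, 31, 39, 475] [630.3, -174.4] [630.7999877929688, -174.0] [13.5, 39.9] axis deg -65.0
blob [334, 210, 15, 41, 451] [567.2, -157.8] [568.0, -157.8000030517578] [39.8, 12.5] axis deg 89.6
pin0_center [(0.46, [633.2, -174.1, 13.0]), (0.27, [572.8, 278.5, 9.3]), (0.19, [580.7, 317.9, -0.1])]
tray_in [(0.59, [594.5, -177.1, 8.7])]
```

Two pins are found in the tray: P1 at (630.5,−174.3) with its axis at −65°, and P2 at (567.4,−157.8) with its axis at about −90°. I pick P2 first.

Call:
servo_tool:
  moves:
    - [[0,0,0,0,0,-0.058,-0.2],[-0.018,0.011,0.015,0,0,0,0],[-0.017,0.011,0.025,0,0,0,0],[0,0,0.03,0,0,0,0],[0,0,0.03,0,0,0,0],[0,0,0.03,0,0,0,0],[0,0,0.03,0,0,0,0],[0,0,0.02,0,0,0,0],[0,0,0,0,0,0,0],[0,0,0,0,0,0,0]]
  squeeze: 30

```text
t: 31.55
tcp_pos: [567.1, -157.8, 58.5]
ee_rot: [2.211, -2.231, -0.003]
wrist_force: [0.0, 0.1, 0.8]
width: 0.498
grip_force: 0.0
```

Run:
```python
from lib import *
p,R,o=pose();print(p,yaw(),o['width'])
w=wrist('w13');marks('pin0_center','wrist',4)
blobs(w,540,600,-200,-125,z=11)
```

```text
[ 567.14555819 -157.81578018   58.51177808] -90.51911644492567 0.49835333263052584
pin0_center [(0.62, [627.7, -175.6, 15.1])]
blob [301, 226, 29, 80, 1726] [567.6, -157.8] [568.2000122070312, -157.8000030517578] [42.0, 14.2] axis deg 89.0
```

Call:
servo_tool:
  moves:
    - [[0,-0.0005,0.02,0,0,0,0],[0,0,0.02,0,0,0,0],[0,0,0.0115,0,0,0,0],[0,0,0,0,0,0,0.3],[0,0,0,0,0,0,0.7],[0,0,0,0,0,0,1],[0,0,0,0,0,0,1],[0,0,0,0,0,0,1],[0,0,0,0,0,0,1],[0,0,-0.01,0,0,0,1],[0,0,-0.03,0,0,0,1],[0,0,-0.03,0,0,0,1]]

```text
t: 32.65
tcp_pos: [567.1, -157.2, 78.0]
ee_rot: [2.211, -2.23, -0.004]
wrist_force: [0.6, -0.5, 0.6]
width: 0.107
grip_force: 28.9
```

Run:
```python
from lib import *
p,R,o=pose();print(p,yaw(),o['width'],o['grip_force'],o['q'])
```

```text
[ 567.07937637 -157.23917411   78.00691407] -90.49016513916351 0.10679276942909185 28.909526837524027 [-3.94677051e-01  5.34785162e-01 -2.03227403e-01  8.35873839e-01
 -9.28932563e-06 -1.95692002e+00]
```

Call:
servo_tool:
  moves:
    - [[0,0,-0.035,0,0,0,1],[0,0,-0.04,0,0,0,1],[0,0,-0.04,0,0,0,1],[-0.03,-0.001,-0.03,0,0,0,1],[-0.038,-0.0015,0,0,0,0,1],[-0.038,-0.0015,0,0,0,0,1],[-0.038,-0.0015,0,0,0,0,1],[-0.038,-0.0015,0,0,0,0,1],[-0.038,-0.0015,0,0,0,0,1],[-0.038,-0.0015,0,0,0,0,1],[-0.038,-0.0015,0,0,0,0,1],[-0.038,-0.0015,0,0,0,0,1]]

```text
t: 33.65
tcp_pos: [583.7, 177.4, 223.0]
ee_rot: [-2.212, 2.231, -0.0]
wrist_force: [1.9, 0.4, -0.1]
width: 0.106
grip_force: 28.9
```

Call:
servo_tool:
  moves:
    - [[-0.038,-0.002,0,0,0,0,1],[-0.038,-0.002,0,0,0,0,1],[-0.038,-0.002,0,0,0,0,1],[-0.02,-0.002,0,0,0,-0.1,1],[0,0,0,0,0,-0.12,1],[0,0,0,0,0,-0.12,1],[0,0,0,0,0,-0.12,1],[0,0,0,0,0,-0.12,1],[0,0,0,0,0,-0.12,1],[0,0,0,0,0,-0.12,1],[0,0,0,0,0,-0.12,1],[0,0,0,0,0,-0.12,1]]

```text
t: 34.65
tcp_pos: [593.0, 309.4, 222.8]
ee_rot: [3.039, -0.798, -0.0]
wrist_force: [-0.3, -0.5, 0.0]
width: 0.101
grip_force: 28.9
```

Call:
servo_tool:
  moves:
    - [[0,0,0,0,0,-0.12,1],[0,0,0,0,0,-0.12,1],[0,0,0,0,0,-0.1,1],[0,0,0,0,0,0,1],[0,0,0,0,0,0,1]]

```text
t: 35.07
tcp_pos: [593.2, 309.4, 222.6]
ee_rot: [-3.128, 0.286, -0.0]
wrist_force: [0.2, 0.3, -0.6]
width: 0.104
grip_force: 28.9
```

Run:
```python
from lib import *
p,R,o=pose();print(p,yaw(),o['width'],o['grip_force'],o['q'])
w=wrist('w14');marks('case','wrist',2);marks('groove0','wrist',5);marks('pin0_center','wrist',3);marks('cover_knob','wrist',2)
cv2.imwrite('pics/w14b.png',w[0][:,:,::-1])
```

```text
[593.19060125 309.42022761 222.60620762] -10.460417793312155 0.1036708586291999 28.89334485400468 [ 3.71625791e-01  5.79870387e-01  2.75761104e-01  1.26657694e+00
 -2.18676230e-05 -2.58739813e+00]
case [(0.64, [579.8, 315.0, 3.7])]
groove0 [(0.87, [584.3, 334.5, 5.5]), (0.66, [592.8, 367.5, 11.5]), (0.65, [571.3, 273.5, 7.2]), (0.63, [577.5, 300.4, 11.0])]
pin0_center []
cover_knob [(0.9, [435.1, 148.0, 17.0])]
```

View pics/w14.png

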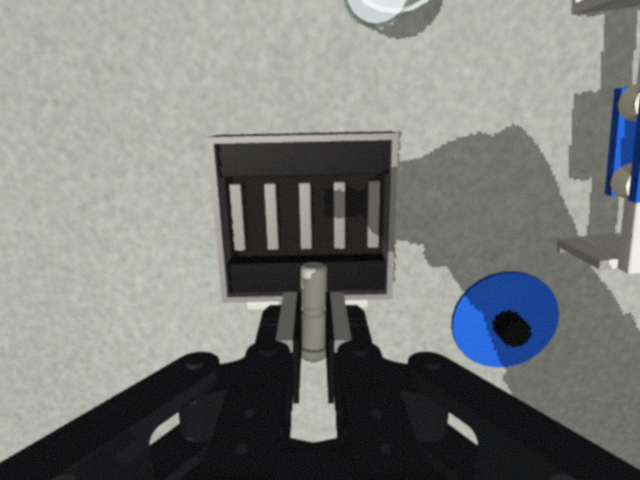

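The picture shows the pin held squarely, with its head towards the arm side at (313,350). The case's ribs run from v=183 to v=249 at u≈238, 271, 305, 340 and 374.

Run:
```python
from lib import *
p,R,o=pose();w=wrist()
hsv=cv2.cvtColor(w[0],cv2.COLOR_RGB2HSV);g=cv2.cvtColor(w[0],cv2.COLOR_RGB2GRAY)
m=np.zeros_like(g);m[170:258,228:383]=(g[170:258,228:383]>65)
n,l,st,ce=cv2.connectedComponentsWithStats(m)
for k in range(1,n):
    if st[k,4]>100:
        Q=ray(w,np.argwhere(l==k)[:,::-1],15)[:,:2].astype(np.float32);r=cv2.minAreaRect(Q);b=cv2.boxPoints(r);a=max((b[1]-b[0],b[2]-b[1]),key=np.linalg.norm)
        print(np.round(r[0],1),np.round(r[1],1),round(float(np.degrees(np.arctan2(a[1],a[0]))),1),st[k,:4])
r=ray(w,[(237.5,184),(271,184),(304.5,183),(338.5,182),(374,181),(241,249.5),(273,249.5),(307,249.5),(340.5,249),(373.5,248.5)],15)
c=r.mean(0);print(c,(R.T@(c-p)).round(1))
for i in range(5): d=r[i]-r[i+5];print(np.degrees(np.arctan2(d[1],d[0])).round(1),np.linalg.norm(d).round(1),(r[i]+r[i+5])[:2]/2)
d=r[0]-r[4];print('y',np.degrees(np.arctan2(d[1],d[0])),np.linalg.norm(d));d=r[5]-r[9];print('y',np.degrees(np.arctan2(d[1],d[0])),np.linalg.norm(d))
o=ray(w,[(209,136),(400,132),(392,297),(223,300)],36);print('rim',o.round(1).tolist(),o.mean(0))
```

```text
[577.8 290.2] [10.8 61.6] -9.0 [333 181  13  69]
[592.6 378.7] [11.  60.9] -9.2 [229 183  17  68]
[587.3 349.3] [11.1 60.9] -9.1 [263 183  16  68]
[582.3 319.7] [11.1 61.7] -9.1 [298 182  14  69]
[572.6 261.2] [11.6 60. ] -7.6 [366 182  14  67]
[582.13937071 318.7643172   15.        ] [-12.7  -7.2 207.1]
-10.4 59.4 [592.04870987 376.71169627]
-10.3 59.4 [586.87171187 348.35941343]
-8.6 60.3 [581.95703906 319.03881477]
-7.6 60.8 [577.28220642 289.71021389]
-8.3 61.1 [572.53718632 260.00144763]
y 80.91844359521143 117.21379857764268
y 80.1074445945662 119.45206701015391
rim [[664.8, 380.0, 36.0], [641.1, 232.9, 36.0], [502.3, 256.5, 36.0], [526.2, 403.4, 36.0]] [583.61202205 318.19858275  36.        ]
```

Call:
servo_tool:
  moves:
    - [[0,0,0,0,0,-0.017,1],[-0.0075,-0.0115,0.015,0,0,0,1],[-0.0075,-0.0115,0.03,0,0,0,1],[0,0,0.03,0,0,0,1],[0,0,0.03,0,0,0,1],[0,0,0.03,0,0,0,1],[0,0,0.025,0,0,0,1],[0,0,0.012,0,0,0,1],[0,0,0,0,0,0,1],[0,0,0,0,0,0,1]]

```text
t: 36.2
tcp_pos: [582.5, 334.6, 50.4]
ee_rot: [3.131, -0.255, -0.0]
wrist_force: [-0.1, -0.8, -0.4]
width: 0.106
grip_force: 28.9
```

Run:
```python
from lib import *
p,R,o=pose();print(p,yaw(),o['width'],(R.T@(np.array([581.9,334.8,16.5])-p)).round(2))
w=wrist('w15')
g=cv2.cvtColor(w[0],cv2.COLOR_RGB2GRAY)
# rib edges near the pin: row profile at predicted rib-far part
for xr in (24,28):
  q=proj(w,p*[1,1,0]+[0,0,15]+R@np.array([xr,0,0]));v=int(round(q[0][1]));u=int(round(q[0][0]));print(v,u)
  if 0<=v<480:
    Q=ray(w,[(k,v) for k in range(u-120,u+121)],15);ty=((Q-p)@R)[:,1];s=g[v,u-120:u+121]>65
    e=np.where(np.diff(s.astype(int)))[0];print([(round(ty[i],1),bool(s[i+1])) for i in e])
```

```text
[582.4645654  334.61741011  50.44956741] -9.299189295167716 0.10587838677682548 [-0.58 -0.09 33.95]
232 315
[(np.float64(-54.1), False), (np.float64(-50.9), True), (np.float64(-39.6), False), (np.float64(-34.1), True), (np.float64(-33.7), False), (np.float64(-21.0), True), (np.float64(-10.1), False), (np.float64(-5.5), True), (np.float64(-5.1), False), (np.float64(8.5), True), (np.float64(19.9), False), (np.float64(38.5), True), (np.float64(49.8), False)]
223 315
[(np.float64(-53.8), False), (np.float64(-51.0), True), (np.float64(-39.3), False), (np.float64(-21.3), True), (np.float64(-10.0), False), (np.float64(8.9), True), (np.float64(19.7), False), (np.float64(38.2), True), (np.float64(49.5), False)]
```

Call:
servo_tool:
  moves:
    - [[0,-0.0006,0.015,0,0,0,1],[0,0,0.012,0,0,0,1],[0,0,0.0065,0,0,0,1],[0,0,0,0,0,0,1],[0,0,0,0,0,0,0.6],[0,0,0,0,0,0,0.4],[0,0,0,0,0,0,0.3],[0,0,0,0,0,0,0.3],[0,0,-0.02,0,0,0,0.3],[0,0,-0.035,0,0,0,0],[0,0,-0.035,0,0,0,0],[0,0,0,0,0,0,0]]

```text
t: 37.25
tcp_pos: [586.0, 336.9, 114.1]
ee_rot: [-3.126, 0.254, -0.014]
wrist_force: [1.1, 1.0, 1.4]
width: 0.496
grip_force: 0.0
```

Call:
servo_tool:
  moves:
    - [[0.015,0,-0.035,0,0,0,0],[0.02,0,-0.035,0,0,0,0],[0,0,0,0,0,0,0],[0,0,0,0,0,0,0]]

```text
t: 37.58
tcp_pos: [619.4, 329.8, 179.2]
ee_rot: [-3.129, 0.256, -0.008]
wrist_force: [-0.3, -1.4, -1.1]
width: 0.5
grip_force: 0.0
```

```bash
cat >> lib.py <<'E'
def case_frame(X):
    a=np.radians(-9.5);d=np.asarray(X)[:2]-[582.4,319.5];return np.round([d[0]*np.cos(a)+d[1]*np.sin(a),-d[0]*np.sin(a)+d[1]*np.cos(a)],1)
E
python3 - <<'E'
from lib import *
p,R,o=pose();print(p,yaw(),o['width'])
w=wrist('w16');
for d in mark_of('pin0_center','wrist')[:3]: print(d['p'],np.round(d['position'],1),case_frame(d['position']))
blobs(w,535,625,255,385,z=14,thr=65)
for d in masks_of('pin0_center','wrist')[:2]:
    Q=ray(w,np.argwhere(d['mask'])[:,::-1],14)[:,:2].astype(np.float32);r=cv2.minAreaRect(Q);b=cv2.boxPoints(r);a=max((b[1]-b[0],b[2]-b[1]),key=np.linalg.norm);print(d['p'],case_frame(r[0]),np.round(r[1],1),np.degrees(np.arctan2(a[1],a[0])))
E
```

```text
[619.35147156 329.84731504 179.16120806] -9.355956798493692 0.4997145134678986
blob [252, 221, 16, 73, 897] [591.9, 378.8] [594.7000122070312, 378.20001220703125] [10.9, 61.0] axis deg -8.8
blob [290, 221, 15, 73, 986] [587.1, 349.4] [587.5999755859375, 349.29998779296875] [10.9, 61.0] axis deg -9.2
blob [328, 222, 15, 72, 945] [581.8, 319.8] [581.9000244140625, 319.70001220703125] [10.9, 60.1] axis deg -9.4
blob [365, 222, 16, 72, 940] [577.0, 290.3] [576.9000244140625, 290.1000061035156] [11.2, 60.1] axis deg -9.1
blob [402, 222, 15, 72, 822] [572.2, 261.4] [569.7000122070312, 261.1000061035156] [11.3, 60.4] axis deg -5.8
blob [307, 234, 17, 49, 650] [584.4, 335.4] [584.5, 335.6000061035156] [12.9, 40.7] axis deg -9.6
blob [378, 295, 16, 11, 131] [539.8, 284.0] [539.7000122070312, 284.5] [11.7, 9.5] axis deg 89.7
```

Pin 1 lies in the groove between the ribs at (584.4,335.4), axis −9.6°. Now the second pin.

Call:
servo_tool:
  moves:
    - [[0,0,-0.015,0,0,0.121,0],[0,0,-0.015,0,0,0.121,0],[0,0,-0.015,0,0,0.121,0],[0,0,-0.01,0,0,0.121,0],[0,0,0,0,0,0.121,0],[0,0,0,0,0,0.121,0],[0,0,0,0,0,0.121,0],[0,0,0,0,0,0.121,0],[0.033,0.0145,0,0,0,0,0],[0.033,0.0145,0,0,0,0,0],[0.033,0.0145,0,0,0,0,0],[0.033,0.0145,0,0,0,0,0]]

```text
t: 38.73
tcp_pos: [619.2, 184.3, 230.0]
ee_rot: [2.653, -1.68, -0.003]
wrist_force: [0.6, 0.1, 0.0]
width: 0.505
grip_force: 0.0
```

Call:
servo_tool:
  moves:
    - [[0.033,0.0145,0,0,0,0,0],[0.033,0.0145,0,0,0,0,0],[0.033,0.0145,0,0,0,0,0],[0.033,0.0145,0,0,0,0,0],[0.033,0.0145,0,0,0,0,0],[0.033,0.0145,0,0,0,0,0],[0.033,0.0145,0,0,0,0,0],[0.033,0.0145,0,0,0,0,0],[0.033,0.0145,0,0,0,0,0],[0.03,0.0145,0,0,0,0,0],[0,0,0.03,0,0,0,0],[0,0,0.03,0,0,0,0]]

```text
t: 39.73
tcp_pos: [629.0, -174.4, 170.8]
ee_rot: [-2.65, 1.686, -0.003]
wrist_force: [0.6, 1.2, -0.2]
width: 0.502
grip_force: 0.0
```

Call:
servo_tool:
  moves:
    - [[0,0,0.03,0,0,0,0],[0,0,0.02,0,0,0,0],[0,0,0,0,0,0,0],[0,0,0,0,0,0,0]]

```text
t: 40.07
tcp_pos: [627.5, -171.3, 120.1]
ee_rot: [2.653, -1.682, -0.006]
wrist_force: [-0.4, 0.3, 2.4]
width: 0.501
grip_force: 0.0
```

Run:
```python
from lib import *
p,R,o=pose();print(p,yaw(),o['width'])
w=wrist('w17');marks('pin0_center','wrist',3);marks('tray_in','wrist',1)
blobs(w,590,665,-225,-120,z=11)
blobs(w,590,665,-225,-120,z=11,thr=60)
```

```text
[ 627.48039631 -171.33672293  120.06369665] -64.74711746009247 0.5009530294636337
pin0_center [(0.8, [629.8, -175.0, 12.8])]
tray_in []
blob [303, 195, 23, 63, 1061] [630.1, -174.5] [630.2999877929688, -174.0] [14.3, 41.1] axis deg -64.2
blob [303, 195, 24, 64, 1134] [629.4, -174.4] [630.4000244140625, -174.0] [14.9, 41.8] axis deg -65.1
```

Call:
servo_tool:
  moves:
    - [[0.004,-0.001,0.025,0,0,0,0],[0,0,0.03,0,0,0,0],[0,0,0.03,0,0,0,0],[0,0,0.02,0,0,0,0],[0,0,0.008,0,0,0,0],[0,0,0,0,0,0,0.4],[0,0,0,0,0,0,0.8],[0,0,0,0,0,0,1],[0,0,0,0,0,0,1],[0,0,0,0,0,0,1],[0,0,0,0,0,0,1],[0,0,0,0,0,0,1]]
  squeeze: 30

```text
t: 41.22
tcp_pos: [633.2, -176.0, 10.5]
ee_rot: [-2.652, 1.682, -0.006]
wrist_force: [0.6, 0.2, 7.6]
width: 0.093
grip_force: 29.6
```

Call:
servo_tool:
  moves:
    - [[0,0,-0.01,0,0,0,1],[0,0,-0.03,0,0,0,1],[0,0,-0.04,0,0,0,1],[0,0,-0.04,0,0,0,1],[0,0,-0.04,0,0,0,1],[0,0,-0.04,0,0,0,1],[0,0,-0.02,0,0,0,1],[0,0,0,0,0,0,1]]

```text
t: 41.88
tcp_pos: [633.8, -176.3, 235.6]
ee_rot: [-2.652, 1.682, -0.015]
wrist_force: [0.5, -0.7, -0.7]
width: 0.087
grip_force: 29.3
```

Call:
servo_tool:
  moves:
    - [[-0.02,-0.008,0,0,0,0,1],[-0.033,-0.0128,0,0,0,0,1],[-0.033,-0.0128,0,0,0,0,1],[-0.033,-0.0128,0,0,0,0,1],[-0.033,-0.0128,0,0,0,0,1],[-0.033,-0.0128,0,0,0,0,1],[-0.033,-0.0128,0,0,0,0,1],[-0.033,-0.0128,0,0,0,0,1],[-0.033,-0.0128,0,0,0,0,1],[-0.033,-0.0128,0,0,0,0,1],[-0.033,-0.0128,0,0,0,0,1],[-0.033,-0.0128,0,0,0,0,1]]

```text
t: 42.88
tcp_pos: [602.1, 236.1, 228.7]
ee_rot: [2.653, -1.682, -0.0]
wrist_force: [1.2, -0.4, -0.4]
width: 0.089
grip_force: 29.3
```

Call:
servo_tool:
  moves:
    - [[-0.033,-0.0128,0,0,0,0,1],[-0.033,-0.0128,0,0,0,0,1],[0,0,0,0,0,-0.12,1],[0,0,0,0,0,-0.12,1],[0,0,0,0,0,-0.12,1],[0,0,0,0,0,-0.12,1],[0,0,0,0,0,-0.12,1],[0,0,0,0,0,-0.12,1],[0,0,0,0,0,-0.12,1],[0,0,0,0,0,-0.124,1],[0,0,0,0,0,0,1],[0,0,0,0,0,0,1]]

```text
t: 43.88
tcp_pos: [597.6, 305.0, 228.5]
ee_rot: [3.13, -0.267, -0.001]
wrist_force: [0.7, -0.3, -0.2]
width: 0.085
grip_force: 29.3
```

Run:
```python
from lib import *
p,R,o=pose();print(p,yaw(),o['width'],o['grip_force'])
T=np.array([578.5,305,16.5]);print((R.T@(T-p)).round(1))
w=wrist('w18')
# held pin in old (w14) and new picture: bright rows along the column of the pads
for n in ('w14','w18'):
    g=cv2.imread(f'pics/{n}.png',0)
    for v in range(250,380,10):
        s=g[v,296:333];d=np.where(s>70)[0]
        print(n,v,(d.min()+296,d.max()+296,len(d)) if len(d) else None, int(g[v,314]))
```

```text
[597.63036726 305.01009888 228.50330125] -9.754416583343389 0.08480540872308547 29.265071474947035
[-18.8   3.2 212. ]
w14 250 None 33
w14 260 None 12
w14 270 (np.int64(300), np.int64(326), 27) 168
w14 280 (np.int64(300), np.int64(326), 27) 135
w14 290 (np.int64(301), np.int64(326), 26) 139
w14 300 (np.int64(302), np.int64(332), 26) 133
w14 310 (np.int64(302), np.int64(332), 25) 131
w14 320 (np.int64(302), np.int64(324), 23) 130
w14 330 (np.int64(302), np.int64(324), 23) 132
w14 340 (np.int64(302), np.int64(324), 23) 135
w14 350 (np.int64(302), np.int64(324), 23) 93
w14 360 (np.int64(300), np.int64(326), 27) 116
w14 370 (np.int64(300), np.int64(327), 28) 182
w18 250 (np.int64(296), np.int64(332), 16) 37
w18 260 None 4
w18 270 (np.int64(306), np.int64(320), 15) 78
w18 280 (np.int64(300), np.int64(325), 26) 137
w18 290 (np.int64(301), np.int64(325), 25) 139
w18 300 (np.int64(296), np.int64(332), 26) 136
w18 310 (np.int64(296), np.int64(332), 23) 135
w18 320 (np.int64(296), np.int64(332), 21) 134
w18 330 (np.int64(304), np.int64(332), 20) 136
w18 340 (np.int64(304), np.int64(332), 21) 136
w18 350 (np.int64(304), np.int64(332), 22) 129
w18 360 (np.int64(303), np.int64(323), 21) 128
w18 370 (np.int64(302), np.int64(324), 23) 176
```

Call:
servo_tool:
  moves:
    - [[-0.009,0.0015,0.015,0,0,0,1],[-0.009,0.0015,0.03,0,0,0,1],[0,0,0.03,0,0,0,1],[0,0,0.03,0,0,0,1],[0,0,0.03,0,0,0,1],[0,0,0.025,0,0,0,1],[0,0,0.015,0,0,0,1],[0,0,0,0,0,0,1],[0,0,0,0,0,0,1]]

```text
t: 44.68
tcp_pos: [579.2, 304.9, 53.2]
ee_rot: [3.13, -0.265, -0.002]
wrist_force: [0.5, -0.1, 0.2]
width: 0.085
grip_force: 29.3
```

Run:
```python
from lib import *
p,R,o=pose();print(p,yaw(),o['width'],(R.T@(np.array([578.5,305,18])-p)).round(2))
w=wrist('w19')
g=cv2.cvtColor(w[0],cv2.COLOR_RGB2GRAY)
for xr in (20,24,28):
  q=proj(w,p*[1,1,0]+[0,0,15]+R@np.array([xr,0,0]));v=int(round(q[0][1]));u=int(round(q[0][0]))
  Q=ray(w,[(k,v) for k in range(u-120,u+121)],15);ty=((Q-p)@R)[:,1];s=g[v,u-120:u+121]>65
  e=np.where(np.diff(s.astype(int)))[0];print(v,[(float(round(ty[i],1)),bool(s[i+1])) for i in e])
```

```text
[579.17805977 304.91407776  53.19387943] -9.668638022845903 0.08520373341480934 [-0.64  0.   35.19]
238 [(-51.0, True), (-39.4, False), (-36.2, True), (-25.5, False), (-21.4, True), (-9.8, False), (9.2, True), (19.8, False), (38.3, True), (49.4, False), (52.7, True)]
230 [(-51.2, True), (-39.7, False), (-21.3, True), (-10.2, False), (8.6, True), (19.7, False), (38.6, True), (49.6, False), (52.8, True)]
221 [(-51.3, True), (-39.4, False), (-35.7, True), (-35.3, False), (-21.1, True), (-10.2, False), (8.6, True), (19.5, False), (38.3, True), (49.7, False), (52.9, True)]
```

Call:
servo_tool:
  moves:
    - [[0,-0.0006,0.015,0,0,0,1],[0,0,0.012,0,0,0,1],[0,0,0.006,0,0,0,1],[0,0,0.002,0,0,0,1],[0,0,0,0,0,0,1],[0,0,0,0,0,0,1]]

```text
t: 45.23
tcp_pos: [580.1, 305.8, 19.0]
ee_rot: [-3.13, 0.261, -0.001]
wrist_force: [1.4, 0.8, -0.4]
width: 0.088
grip_force: 29.3
```

Call:
servo_tool:
  moves:
    - [[0,0,0,0,0,0,0.6],[0,0,0,0,0,0,0.4],[0,0,0,0,0,0,0.3],[0,0,0,0,0,0,0.3],[0,0,-0.02,0,0,0,0.3],[0,0,-0.035,0,0,0,0],[0,0,-0.035,0,0,0,0],[0.015,0,-0.035,0,0,0,0],[0.02,0,-0.035,0,0,0,0],[0,0,0,0,0,0,0],[0,0,0,0,0,0,0]]

```text
t: 46.15
tcp_pos: [616.6, 300.2, 181.1]
ee_rot: [-3.128, 0.262, -0.008]
wrist_force: [-0.0, -0.6, -0.8]
width: 0.502
grip_force: 0.0
```

Run:
```python
from lib import *
p,R,o=pose();print(p,yaw(),o['width'])
w=wrist('w20');
for d in mark_of('pin0_center','wrist')[:3]: print(d['p'],np.round(d['position'],1),case_frame(d['position']))
blobs(w,535,625,255,385,z=14,thr=65)
marks('cover_knob','wrist',2)
for c in ('scene','side'):
    fixed(c);marks('cover_knob',c,2);marks('tray_in',c,1);marks('pin0_center',c,3);marks('punch_handle',c,3)
```

```text
[616.63066389 300.16327264 181.08198939] -9.582836496106076 0.5024437252304941
0.97 [579.4 309.6  16.1] [ -1.3 -10.3]
blob [214, 223, 19, 73, 877] [591.9, 379.0] [594.7999877929688, 378.20001220703125] [10.9, 61.6] axis deg -9.1
blob [253, 223, 16, 72, 968] [587.4, 349.4] [588.0, 349.29998779296875] [11.0, 60.7] axis deg -9.2
blob [291, 223, 15, 72, 966] [582.4, 319.8] [583.2999877929688, 319.70001220703125] [10.8, 60.7] axis deg -9.1
blob [329, 223, 14, 72, 942] [577.4, 289.9] [577.7000122070312, 290.1000061035156] [10.5, 60.7] axis deg -8.9
blob [365, 223, 20, 79, 884] [569.0, 262.6] [568.2000122070312, 261.0] [15.1, 67.8] axis deg -0.1
blob [270, 236, 17, 49, 637] [584.2, 335.8] [584.2999877929688, 335.70001220703125] [13.1, 41.2] axis deg -10.7
blob [306, 236, 17, 49, 634] [579.4, 307.1] [579.4000244140625, 307.1000061035156] [13.1, 41.1] axis deg -9.5
blob [230, 294, 20, 30, 368] [548.1, 377.0] [548.2999877929688, 376.29998779296875] [11.2, 29.6] axis deg -29.8
cover_knob [(0.71, [437.4, 144.0, 15.2])]
cover_knob [(0.71, [442.9, 148.0, 20.9])]
tray_in [(0.7, [592.1, -177.2, 2.6])]
pin0_center [(0.63, [585.3, 303.0, 12.2])]
punch_handle [(0.75, [457.3, -45.6, 76.1]), (0.66, [360.5, -47.7, 79.2]), (0.45, [445.9, -134.9, 81.5])]
cover_knob [(0.63, [443.4, 148.7, 19.7])]
tray_in [(0.83, [593.0, -178.6, 5.6])]
pin0_center [(0.62, [578.8, 305.7, 14.9])]
punch_handle [(0.89, [456.8, -42.4, 75.8]), (0.81, [366.3, -44.0, 81.0]), (0.72, [448.0, -135.5, 74.2])]
```

Both pins lie in the two inner grooves. Now the cover.

Call:
servo_tool:
  moves:
    - [[-0.016,0.02,0,0,0,0,-1],[-0.02,0.024,0,0,0,0,-1],[-0.02,0.024,0,0,0,0,-1],[-0.02,0.024,0,0,0,0,-1],[-0.02,0.024,0,0,0,0,-1],[-0.02,0.024,0,0,0,0,-1],[-0.02,0.024,0,0,0,0,-1],[-0.011,0.015,0,0,0,0,-1],[0,0,0,0,0,0,-1],[0,0,0,0,0,0,-1]]

```text
t: 47.63
tcp_pos: [439.7, 147.4, 179.1]
ee_rot: [-3.13, 0.263, -0.002]
wrist_force: [0.7, 0.0, 0.1]
width: 1.003
grip_force: 0.0
```

Run:
```python
from lib import *
p,R,o=pose();print(p,yaw(),o['width'])
w=wrist('w21');marks('cover_knob','wrist',2)
hsv=cv2.cvtColor(w[0],cv2.COLOR_RGB2HSV)
b=((hsv[...,0]>100)&(hsv[...,0]<125)&(hsv[...,1]>130)).astype(np.uint8)
cn,_=cv2.findContours(b,0,2);c=max(cn,key=cv2.contourArea);P=ray(w,c[:,0],6)
print(cv2.boundingRect(c),len(c));e=cv2.fitEllipse(P[:,:2].astype(np.float32));print('disc',e)
k=(cv2.cvtColor(w[0],cv2.COLOR_RGB2GRAY)<35).astype(np.uint8);m=np.zeros_like(k);cv2.drawContours(m,[cv2.convexHull(c)],-1,1,-1)
ij=np.argwhere(k&m)[:,::-1];print('knob px',ij.mean(0),np.ptp(ij,0));
print((R.T@(np.r_[e[0],12]-p)).round(1))
```

```text
[439.69145419 147.40950657 179.08640281] -9.594201373853062 1.0028098357558504
cover_knob [(0.58, [436.5, 146.5, 16.6])]
(250, 145, 130, 127) 185
disc ((440.7445068359375, 147.2622833251953), (101.98062133789062, 102.18272399902344), 62.01210021972656)
knob px [314.39208942 215.04729149] [38 40]
[9.000e-01 1.000e-01 1.671e+02]
```

Disc centre is at (440.7,147.3), almost exactly under the tool.

Call:
servo_tool:
  moves:
    - [[0.001,0,0.025,0,0,0,-1],[0,0,0.03,0,0,0,-1],[0,0,0.03,0,0,0,-1],[0,0,0.03,0,0,0,-1],[0,0,0.025,0,0,0,-0.6],[0,0,0.018,0,0,0,-0.4],[0,0,0.009,0,0,0,0],[0,0,0,0,0,0,0.4],[0,0,0,0,0,0,0.8],[0,0,0,0,0,0,1],[0,0,0,0,0,0,1],[0,0,0,0,0,0,1]]
  squeeze: 40

```text
t: 48.73
tcp_pos: [441.6, 147.8, 12.5]
ee_rot: [-3.13, 0.261, -0.003]
wrist_force: [0.1, 0.6, -0.0]
width: 0.285
grip_force: 39.3
```

Call:
servo_tool:
  moves:
    - [[0,0,0,0,0,0,1],[0,0,0,0,0,0,1],[0,0,-0.01,0,0,0,1],[0,0,-0.03,0,0,0,1],[0,0,-0.04,0,0,0,1],[0,0,-0.04,0,0,0,1],[0,0,-0.03,0,0,0,1],[0,0,0,0,0,0,1]]

```text
t: 49.4
tcp_pos: [444.1, 148.2, 167.5]
ee_rot: [-3.128, 0.261, -0.014]
wrist_force: [1.6, 0.0, -0.3]
width: 0.285
grip_force: 39.5
```

Call:
servo_tool:
  moves:
    - [[0.008,-0.014,0,0,0,0,1],[0.011,-0.02,0,0,0,0,1],[0.011,-0.02,0,0,0,0,1],[0.011,-0.02,0,0,0,0,1],[0.011,-0.02,0,0,0,0,1],[0.011,-0.02,0,0,0,0,1],[0.011,-0.02,0,0,0,0,1],[0.011,-0.02,0,0,0,0,1],[0.011,-0.02,0,0,0,0,1],[0.011,-0.018,0,0,0,0,1],[0,0,0,0,0,0,1],[0,0,0,0,0,0,1]]

```text
t: 50.4
tcp_pos: [577.9, 319.6, 160.6]
ee_rot: [3.13, -0.26, -0.001]
wrist_force: [-0.5, -0.4, -0.2]
width: 0.283
grip_force: 39.6
```

Run:
```python
from lib import *
p,R,o=pose();print(p,yaw(),o['width'],o['grip_force'],(R.T@(np.array([582.4,319.5,42])-p)).round(1))
```

```text
[577.86804761 319.55852684 160.60477767] -9.488847751398698 0.2827461892724693 39.625917077064514 [  4.6  -0.8 118.6]
```

Call:
servo_tool:
  moves:
    - [[0.0045,-0.001,0.02,0,0,0,1],[0,0,0.03,0,0,0,1],[0,0,0.03,0,0,0,1],[0,0,0.02,0,0,0,1],[0,0,0.01,0,0,0,1],[0,0,0.005,0,0,0,1],[0,0,0.003,0,0,0,1],[0,0,0.002,0,0,0,1],[0,0,0,0,0,0,1],[0,0,0,0,0,0,1]]

```text
t: 51.23
tcp_pos: [583.3, 319.7, 42.7]
ee_rot: [-3.13, 0.261, -0.002]
wrist_force: [-0.8, -0.7, -0.8]
width: 0.288
grip_force: 39.6
```

Call:
servo_tool:
  moves:
    - [[0,0,0,0,0,0,0.4],[0,0,0,0,0,0,0.1],[0,0,0,0,0,0,-0.1],[0,0,0,0,0,0,-0.2],[0,0,-0.015,0,0,0,-0.2],[0,0,-0.03,0,0,0,-0.2],[0,0,-0.035,0,0,0,-0.2],[0.01,0,-0.035,0,0,0,-0.2],[0.01,0,-0.035,0,0,0,-0.2],[0,0,0,0,0,0,-0.2],[0,0,0,0,0,0,-0.2]]

```text
t: 52.15
tcp_pos: [604.1, 316.6, 194.1]
ee_rot: [-3.128, 0.261, -0.007]
wrist_force: [-0.5, -0.9, -0.5]
width: 0.602
grip_force: 0.0
```

Run:
```python
from lib import *
p,R,o=pose();print(p,yaw(),o['width'])
w=wrist('w22');marks('cover_knob','wrist',2)
hsv=cv2.cvtColor(w[0],cv2.COLOR_RGB2HSV)
b=((hsv[...,0]>100)&(hsv[...,0]<125)&(hsv[...,1]>130)).astype(np.uint8)
cn,_=cv2.findContours(b,0,2);c=max(cn,key=cv2.contourArea);P=ray(w,c[:,0],33)
print(cv2.boundingRect(c));e=cv2.fitEllipse(P[:,:2].astype(np.float32));print('disc',e,case_frame(e[0]))
for c in ('scene','side'):
    fixed(c);marks('cover_knob',c,2);marks('tray_in',c,1);marks('punch_handle',c,3);marks('punch_tip',c,3)
    for t in ('reagent','amber_jar','beaker'):marks(t,c,1)
```

```text
[604.1454184  316.5709325  194.09952627] -9.556174918871243 0.6022068314159287
cover_knob [(0.78, [579.7, 319.2, 42.7])]
(249, 176, 132, 130)
disc ((582.908447265625, 320.6597595214844), (104.10950469970703, 104.84391784667969), 81.36247253417969) [0.3 1.2]
cover_knob [(0.7, [585.2, 319.3, 47.0])]
tray_in [(0.73, [592.4, -178.3, 4.4])]
punch_handle [(0.74, [585.5, -309.1, 20.6]), (0.6, [448.9, -139.8, 80.1]), (0.59, [458.7, -43.7, 77.5])]
punch_tip [(0.67, [448.0, -136.0, 83.9]), (0.55, [589.8, -177.6, 6.2]), (0.54, [456.7, -42.3, 0.7])]
reagent [(0.95, [508.3, -457.3, 0.6])]
amber_jar [(0.93, [790.6, 12.5, 0.5])]
beaker [(0.71, [748.8, 233.6, 4.7])]
cover_knob [(0.91, [584.3, 324.4, 44.8])]
tray_in [(0.65, [592.1, -177.9, 6.7])]
punch_handle [(0.79, [448.7, -136.7, 75.6]), (0.75, [364.7, -46.3, 79.2]), (0.51, [458.2, -42.0, 79.3])]
punch_tip [(0.74, [364.6, -49.4, -1.1]), (0.72, [633.1, 89.0, 103.0]), (0.71, [461.3, -43.6, 2.6])]
reagent [(0.88, [504.2, -452.7, -1.7])]
amber_jar [(0.92, [783.9, 8.0, -0.0])]
beaker [(0.66, [745.9, 231.7, -3.6])]
```

```bash
python3 -c "
from station import *
print(finish_job())"
```

```text
the job is handed in; nothing more can be done
None
```

The job is handed in, with no verdict returned. By my last measurements both pins (only two were in the rotor) lie in the case's inner grooves under the flat cover, the punch is back in its holder, the tray is about 240 mm clear of the rotor, and the glassware has not been moved.

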